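# Strip the idler spindle and fit new pulleys

## Robot

A 6-joint arm with a two-finger parallel gripper is mounted at the origin on a cart in front of the work surface, level with it; the furniture and walls round the work are solid. World frame = base frame: x ahead of the robot, y to its left, z up, the work surface at z = 0. Lengths are in mm, angles in degrees, forces in N, time in s.
With the tool pointing down it reaches from about 300 to 850 mm from the base axis. Payload 4.2 kg.
Tool frame: the origin (TCP) lies on the centre line of the jaws, within the pads' length; the fingertips stand 14 mm ahead of it and the grasp point (between the pads) lies 5 mm behind it; x points along the fingers, y is the direction in which the jaws open and shut, and the axes are right-handed (so a half turn about x gives the same grasp; the last joint's range is limited). The gripper opens to 91 mm and grips with 3 to 60 N. Pads are 32 mm wide; open, the fingers measure 118 mm over their backs; the gripper's body (76 mm by 178 mm) begins 60 mm behind the grasp point.
Start: joints at [76.089, 18.312, 89.639, -0, 72.044, -1.146], TCP at [127.053, 560.802, 227.976] pointing down, gripper open.
Joint ranges: [-177.97, 177.97], [-48.28, 115.42], [12.27, 149.76], [-77.06, 257.06], [2.81, 150.46], [-146.56, 146.56]. Speed limits (degrees/s): [147.25, 147.25, 180, 180, 180, 180].

## Interface

Orientations are given as [roll, pitch, yaw] about the fixed x, y, z axes, in that order (R = Rz(yaw) Ry(pitch) Rx(roll)).
In Python, from workcell import readout, optics, env gives the robot as it stands.
- The arm moves only by the shell command python3 -m creep 'ROWS' [OPENING] [FORCE]. ROWS is JSON, a list of rows, each an object with "translation": the shift along the world's x, y, z in cm, a list of three; "delta_rot": the turn, a rotation vector about the world's x, y, z in rad, a list of three. In form: [{"translation": [dx, dy, dz], "delta_rot": [rx, ry, rz]}, ...]. A call has 1 to 5 rows; each row shifts and turns the commanded pose from where the row before left it; what a row does not reach is not made up. A row lasts 1/12 s, in which the tool goes at most 41.7 mm and 7.16 degrees, less where a joint would pass 70% of its speed; a pose out of reach is approached as far as the arm can. A call with a gripper value outside its range is refused whole. OPENING is the gripper's target within -1 to 1 (fully open at 1, half-way at 0, shut at -1), set as the call begins (- or left out, the last holds). The fingers move at their own pace and stop on an object; FORCE is the grip in N (left out, the last holds). Time passes only in rows, so rows that do not move let the fingers close. It gives the time, the measured TCP pose, the force and the opening at its end, in the units of the state.
- readout.state(): the state, without advancing time (a new reading comes with each control period).
- optics.grab_frame(name): name is "scene" or "top" or "wrist"; returns (picture, depth): 420x560x3 uint8, red, green, blue; 420x560 float32, mm along the optical axis (not along the pixel's ray), 0 where there is no reading.
- optics.camera_params(name): a dict with "mtx" (3x3 intrinsics, pixels), "R" (3x3) and "t" (3): a world point X has camera coordinates R X + t. Camera axes: x right, y down, z forward; pixel columns grow to the right and rows downward; lengths in mm; the calibration is good to about 2 mm. A picture is of the moment at which its call begins: read the wrist's pose just before it. camera_params takes no time and is no camera call; for the wrist camera it gives the pose at the moment of the call.
- env.job_done(): hands the job in, once; it reports no verdict.
The state is a dict: "time_s": time; "qpos": joint angles; "qvel": joint speeds; "effort": joint torques, N m; "ee_pos": TCP position; "ee_rot": TCP orientation; "force": force on the tool from outside, world axes, zero at the start; "torque": the same for the moment, N m; "gripper_width": finger opening in mm.
Only numpy, scipy, OpenCV 4.12 (cv2) and the standard library are available. Lean on these libraries where they do the work, as an engineer would, in place of code of your own. Each camera call takes 0.05 s, during which the arm holds its last target.

## Task

Change the pulleys on the idler spindle: take the ring pick from its stand, hook its tip under one of the bent-out ends of the split retaining ring and lift that end right up out of the groove (the fingers must not pull at the ring while it still lies in its groove), then hang the pick upright in its stand again. Take the freed ring and the two worn brown pulleys off the spindle and drop them into the red scrap crate. Then seat every new silver pulley that lies on the bench on the spindle, flange down, one on another in any order, each fully home.

Things in the scene. Friction and masses are not known exactly. Their poses are not given: they have to be found in the camera images.
- spindle: Fixed idler spindle: dark base plate 100x100x10 mm, shoulder disc (dia 62, top at z=16), upright steel spigot of dia 34 from there up. Groove (dia 31.4) at z=74.5 to 82.5; above it a 45 deg bevel, a land of dia 34 and a conical nose, top at z=95.5 (dia 16). Origin: centre of the base's underside, on the bench; z up the spigot, -x toward the ring's gap.
- ring: Split ring of 5 mm round spring wire, outer dia 43, level in its groove. Gap at its -x side, both ends bent outward, clear of the pulley's body. Arms spread only in the ring's plane. One end pulled up (up to 9 N) by 20 to 27 mm rides over the land; much higher, the ring may jump off. It then leans loose on the nose, that end raised: pinch this end to take it off. Origin: centre; z: axis, up.
- ring_end_a (a point): where to hook: point in the bent-out wire end on the ring's +y side, mid wire, 36 mm from the ring's axis, 154 deg from its +x. The wire runs radially here and ends 7 mm farther out; below it the space is free from 30 mm off the axis outward, down to a flange 28 mm below.
- ring_end_b (a point): the same on the other wire end, on the ring's -y side (-154 deg from its +x)
- worn_1: lower of two equal worn brown pulleys on the spindle: height 30, flange (dia 70, 5 thick) at its foot, toothed body of dia 54 above, to be gripped across; bore of dia 37; 0.17 kg (varies). Origin: centre of its underside; z: axis, up at the start, when the origin is 16 mm above the bench.
- worn_2: upper worn brown pulley, just like worn_1; its origin is 46 mm and its top 76 mm above the bench at the start
- pulley_1: new silver pulley, flange down on the bench (may be absent): height 20, flange (dia 70, 5 thick) at its foot, toothed body of dia 54 above, to be gripped across; bore of dia 37 for the 34 mm spigot; 0.11 kg (varies). Origin: centre of its underside; z: axis, up. Seated, the origin is 16 mm above the bench for the lowest, 36 for the next, 56 for the third.
- pulley_2: like pulley_1 (may be absent)
- pulley_3: like pulley_1 (may be absent)
- pick: ring pick, upright in its stand: orange square handle 14x14x58 mm on a black guard 30x30x4; below the guard a 6 mm shaft goes down 55 mm and ends in a hook, a level leg 4 mm thick along the pick's +x to 18 mm from the shaft's axis, tip turned up 1.5 mm. 60 g. Origin: middle of the guard's underside; z up the handle (top at z=62), its flats face x and y.
- pick_tip (a point): point in the hook's leg, mid thickness: 10 mm along the pick's +x from the shaft's axis, 55 mm below the pick's origin; it goes under the wire end
- pick_handle (a point): place to grip the pick: on the handle's axis, 40 mm above the pick's origin
- pick_stand: fixed grey stand 90 (x) x 66 (y) x 66 mm; its top plate has a slot 62 long (x) and 16 wide in the middle, free below. The pick's guard rests on the plate, shaft and hook hang in the slot, hook along it (toward the stand's +x at the start), 9 mm above the bench. Origin: centre of the underside, on the bench.
- scrap_crate: fixed red open crate, outside 164 (x) x 120 (y) x 55 mm, walls and floor 4 mm. Origin: centre of its underside, on the bench.

How it is judged (in metres and radians):
On the way, in this order (a step that is already met when the one before it is completed fails the run):
1. an end of the ring is lifted out of the groove by the pick: the end is at least 12 mm above where it lay, and the pick touches the ring (z of any of ring_end_a, ring_end_b in the frame of spindle above 0.091 m and contact force between pick and ring above 0.1 N), for 0.04 s.
2. the ring and both worn pulleys lie in the scrap crate (x of ring in the frame of scrap_crate between -0.082 and 0.082 m and y of ring in the frame of scrap_crate between -0.06 and 0.06 m and z of each of ring, worn_1, worn_2 in the frame of scrap_crate below 0.1 m and x of worn_1 in the frame of scrap_crate between -0.082 and 0.082 m and y of worn_1 in the frame of scrap_crate between -0.06 and 0.06 m and x of worn_2 in the frame of scrap_crate between -0.082 and 0.082 m and y of worn_2 in the frame of scrap_crate between -0.06 and 0.06 m), for 0.2 s.
At the end, for the whole second after the job is handed in: every new pulley on the spindle, flange down, upright, its height within 3 mm of 16, 36 or 56 mm above the bench and centred within 4 mm; ring and both worn pulleys inside the scrap crate, below 100 mm; pick hanging upright in its stand, guard on the top plate; all at rest (all of step 2 and horizontal distance between each of pulley_1, pulley_2, pulley_3 and spindle below 0.004 m and angle between each of pulley_1, pulley_2, pulley_3's own z axis and vertical below 0.06 rad and linear speed of each of pulley_1, pulley_2, pulley_3, ring, worn_1, worn_2, pick below 0.02 m/s and (z of pulley_1 in the frame of spindle between 0.013 and 0.019 m or z of pulley_1 in the frame of spindle between 0.033 and 0.039 m or z of pulley_1 in the frame of spindle between 0.053 and 0.059 m) and (z of pulley_2 in the frame of spindle between 0.013 and 0.019 m or z of pulley_2 in the frame of spindle between 0.033 and 0.039 m or z of pulley_2 in the frame of spindle between 0.053 and 0.059 m) and (z of pulley_3 in the frame of spindle between 0.013 and 0.019 m or z of pulley_3 in the frame of spindle between 0.033 and 0.039 m or z of pulley_3 in the frame of spindle between 0.053 and 0.059 m) and z of pick in the frame of pick_stand between 0.062 and 0.07 m and horizontal distance between pick and pick_stand below 0.02 m and angle between pick's own z axis and vertical below 0.08 rad); the robot touches nothing.
It fails at once if the fingers pull at the ring while it is still in its groove (contact force between the fingers and ring above 2 N and z of ring in the frame of spindle between 0.07 and 0.081 m and horizontal distance between ring and spindle below 0.006 m and angle between ring's own z axis and vertical below 0.1 rad).
Of pulley_1, pulley_2, pulley_3 only 2 to 3 are there at a start; the rules pass over those that are not, and their reading is None.
At some moment in a run one of pulley_1, pulley_2, pulley_3 may be knocked a few centimetres aside while the robot is not near it.
It also fails if it takes over 192 s, if anything falls off the work surface, if the arm or the gripper's body presses on something with over 40 N, if the wrist force passes 120 N, or if a joint passes its speed limit or range.

## Working session

There is one attempt and no reset: what is moved stays moved. The work goes in short steps, Python scripts to look and compute and a shell command to move; the robot and the scene stay as the last step left them, time stands still between calls to the robot, and variables do not carry over. Pictures are saved under pics/ and viewed, and the job is handed in when it is done.

```bash
ls; mkdir -p pics
python3 - <<'E'
from workcell import readout, optics
import cv2,numpy as np
print(readout.state())
for n in ("scene","top"):
    p,d=optics.grab_frame(n); cv2.imwrite(f"pics/{n}0.png",p[:,:,::-1]); np.save(f"pics/{n}0.npy",d)
    print(n,optics.camera_params(n))
E
```

```text
pics
{'time_s': 0.0, 'qpos': array([ 7.60903361e+01,  1.83524493e+01,  8.97079772e+01, -1.18446768e-03,
        7.20433192e+01, -1.14507522e+00]), 'qvel': array([ 0.00136744,  0.07939037,  0.03428634, -0.07188042, -0.01728156,
       -0.04586248]), 'effort': array([-4.44560046e-04, -4.12471139e+01, -2.31980360e+01,  7.26084178e-02,
        4.57628758e-02, -1.62948372e-04]), 'ee_pos': array([126.92307855, 560.31392237, 227.10151281]), 'ee_rot': array([ -90.52318153,   89.89624819, -103.28740404]), 'force': array([-0.56994734,  0.05880128,  0.66588644]), 'torque': array([-0.02459721,  0.0179039 ,  0.05993385]), 'gripper_width': 90.99423127010989}
scene {'mtx': array([[403.37078048,   0.        , 278.99166632],
       [  0.        , 403.37078048, 203.93089691],
       [  0.        ,   0.        ,   1.        ]]), 'R': array([[ 0.57815595, -0.81572112,  0.0182961 ],
       [-0.53463853, -0.39568251, -0.74672417],
       [ 0.61635813,  0.42194122, -0.66488214]]), 't': array([-311.32341358,  360.12065155,  588.68944963])}
top {'mtx': array([[434.15629982,   0.        , 279.57834699],
       [  0.        , 434.15629982, 213.42809569],
       [  0.        ,   0.        ,   1.        ]]), 'R': array([[-0.01035744, -0.99988735,  0.01086359],
       [-0.99883363,  0.00983291, -0.04727263],
       [ 0.04716048, -0.01134055, -0.99882295]]), 't': array([ -13.13671675,  506.35444225, 1131.09489636])}
```

View pics/scene0.png

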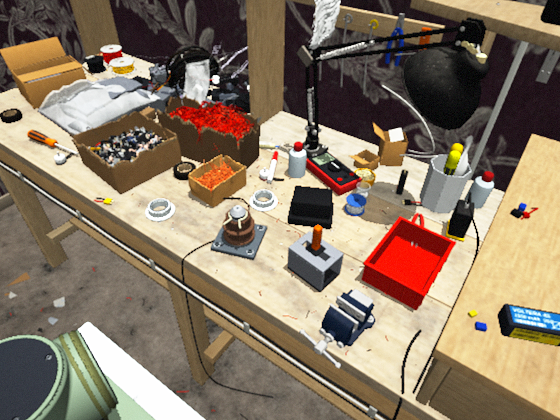

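View pics/top0.png

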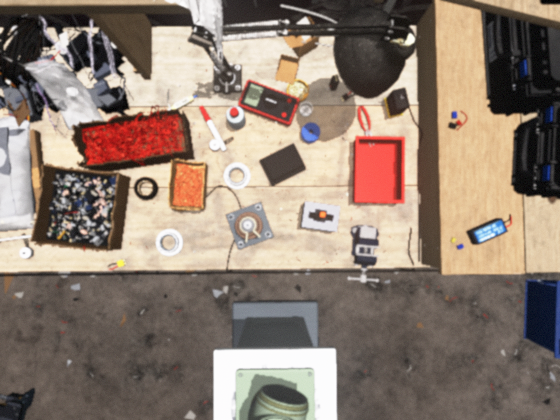

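Run:
```python
import cv2
a=cv2.imread("pics/top0.png")[140:275,130:420]
cv2.imwrite("pics/top0c.png",cv2.resize(a,(0,0),fx=2.75,fy=2.75,interpolation=cv2.INTER_CUBIC))
a=cv2.imread("pics/scene0.png")[150:310,120:360]
cv2.imwrite("pics/scene0c.png",cv2.resize(a,(0,0),fx=3.3,fy=3.3,interpolation=cv2.INTER_CUBIC))
```

```text
(no output)
```

View pics/top0c.png

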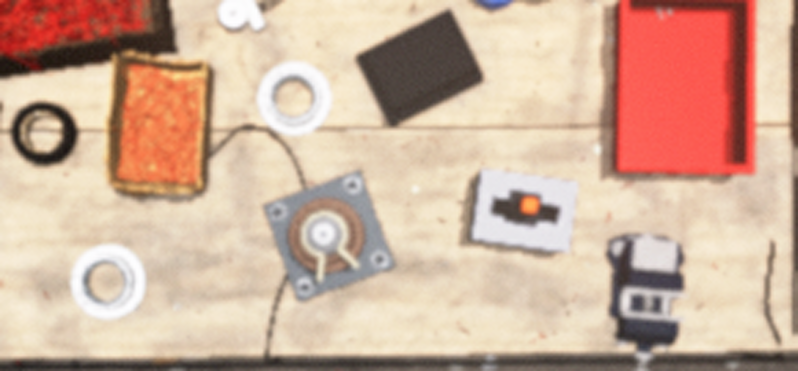

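View pics/scene0c.png

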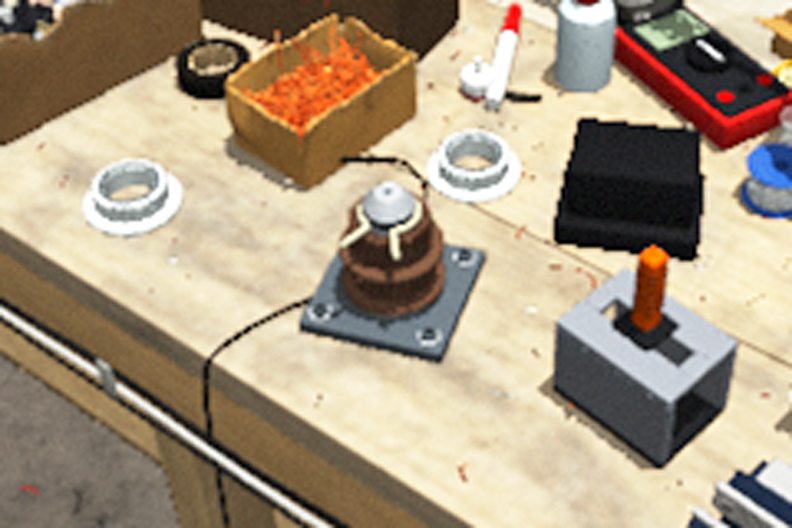

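```bash
cat > h.py <<'E'
import numpy as np,cv2
from workcell import readout, optics
def ray(P,u,v,z):
    K,R,t=P["mtx"],P["R"],P["t"]; d=R.T@np.linalg.inv(K)@np.array([u,v,1.]); c=-R.T@t
    return c+d*(z-c[2])/d[2]
def proj(P,X):
    c=P["R"]@np.asarray(X,float)+P["t"]; c=P["mtx"]@c; return c[:2]/c[2]
def snap(n,tag,crop=None,f=1):
    P=optics.camera_params(n); s=readout.state(); p,d=optics.grab_frame(n)
    np.savez(f"pics/{tag}.npz",d=d,**P); b=p[:,:,::-1]; cv2.imwrite(f"pics/{tag}_full.png",b)
    if crop: x0,y0,x1,y1=crop; b=cv2.resize(b[y0:y1,x0:x1],(0,0),fx=f,fy=f,interpolation=cv2.INTER_CUBIC)
    cv2.imwrite(f"pics/{tag}.png",b); return P,s,p,d
def load(tag): return dict(np.load(f"pics/{tag}.npz"))
def st():
    s=readout.state(); print(round(s["time_s"],2),s["ee_pos"].round(1),s["ee_rot"].round(2),s["force"].round(1),round(s["gripper_width"],1),s["qpos"].round(1))
E
python3 - <<'E'
from h import *
P=optics.camera_params("top")
for n,u,v,z in [("nose",323,233,95.5),("pA",108,282,20),("pB",293,97,20),("guardhandle",530,205,128),("crate1",617,172,55),("crate2",755,172,55),("stand1",483,170,66),("stand2",578,184,66),("stand3",570,252,66),("stand4",473,240,66),("h1",277,212,10),("h2",352,185,10),("h3",379,260,10),("h4",305,287,10)]:
    print(n,ray(P,130+u/2.75,140+v/2.75,z).round(1))
print(ray(P,355,137,55).round(),ray(P,404,204,55).round())
print(optics.camera_params("wrist"))
E
```

```text
nose [475.5  61.2  95.5]
pA [432.9 269.3  20. ]
pB [607.1  93.7  20. ]
guardhandle [ 497.1 -119.1  128. ]
crate1 [ 530.  -208.1   55. ]
crate2 [ 528.8 -336.1   55. ]
stand1 [532.2 -83.4  66. ]
stand2 [ 518.6 -170.2   66. ]
stand3 [ 456.5 -161.8   66. ]
stand4 [468.4 -73.5  66. ]
h1 [497.9 110.5  10. ]
h2 [523.1  38.5  10. ]
h3 [451.   13.2  10. ]
h4 [426.   84.1  10. ]
[ 698. -213.   55.] [ 525. -335.   55.]
{'mtx': array([[299.75554183,   0.        , 280.56299517],
       [  0.        , 299.75554183, 207.01885514],
       [  0.        ,   0.        ,   1.        ]]), 'R': array([[ 2.19657014e-01,  9.75577155e-01,  1.06163622e-04],
       [ 9.48813487e-01, -2.13656327e-01,  2.32602538e-01],
       [ 2.26944405e-01, -5.09920495e-02, -9.72571873e-01]]), 't': array([-574.24511672,  -26.44587932,  387.97225371])}
```

Run:
```python
from h import *
from scipy.spatial.transform import Rotation as Ro
st(); s=readout.state()
R=Ro.from_euler("xyz",s["ee_rot"],degrees=True).as_matrix(); print(R.round(3))
P=optics.camera_params("wrist"); c=-P["R"].T@P["t"]; print(c, R.T@(c-s["ee_pos"]), (P["R"]@R).round(3))
```

```text
0.1 [126.9 560.4 227.2] [ -90.6    89.91 -103.36] [ 0.1  0.7 -0.4] 91.3 [76.1 18.3 89.7 -0.  72.  -1.1]
[[-0.     0.221  0.975]
 [-0.001  0.975 -0.221]
 [-1.    -0.002 -0.   ]]
[ 63.18104263 574.35358801 383.54324404] [-156.31789678   -0.71178657  -65.27457695] [[-0.002  1.    -0.001]
 [-0.233  0.001  0.973]
 [ 0.973  0.002  0.233]]
```

```bash
python3 -m creep '[{"translation":[2.3,-3.3,0],"delta_rot":[0,0,-0.1]},{"translation":[2.3,-3.3,0],"delta_rot":[0,0,-0.1]},{"translation":[2.3,-3.3,0],"delta_rot":[0,0,-0.1]},{"translation":[2.3,-3.3,0],"delta_rot":[0,0,-0.1]},{"translation":[2.3,-3.3,0],"delta_rot":[0,0,-0.1]}]' 1 20
python3 -m creep '[{"translation":[2.3,-3.3,0],"delta_rot":[0,0,-0.1]},{"translation":[2.3,-3.3,0],"delta_rot":[0,0,-0.1]},{"translation":[2.3,-3.3,0],"delta_rot":[0,0,-0.1]},{"translation":[2.3,-3.3,0],"delta_rot":[0,0,-0.1]},{"translation":[2.3,-3.3,0],"delta_rot":[0,0,-0.1]}]'
python3 -m creep '[{"translation":[2.3,-3.3,0],"delta_rot":[0,0,-0.1]},{"translation":[2.3,-3.3,0],"delta_rot":[0,0,-0.1]},{"translation":[2.3,-3.3,0],"delta_rot":[0,0,-0.1]},{"translation":[2.3,-3.3,0],"delta_rot":[0,0,-0.1]},{"translation":[2.3,-3.3,0],"delta_rot":[0,0,-0.1]}]'
python3 -m creep '[{"translation":[0,0,0],"delta_rot":[0,0,0]},{"translation":[0,0,0],"delta_rot":[0,0,0]},{"translation":[0,0,0],"delta_rot":[0,0,0]}]'
python3 - <<'E'
from h import *
st(); snap("wrist","w1"); print(optics.camera_params("wrist")["R"].round(2))
E
```

```text
time_s: 0.52
ee_pos: [242.5, 394.0, 227.6]
ee_rot: [-65.6, 90.0, -107.3]
force: [0.3, -0.1, 0.7]
gripper_width: 91.2
time_s: 0.93
ee_pos: [357.5, 228.9, 227.8]
ee_rot: [-79.2, 90.0, -149.6]
force: [1.4, 0.7, -0.4]
gripper_width: 91.1
time_s: 1.35
ee_pos: [472.5, 63.8, 227.8]
ee_rot: [-103.6, 90.0, 157.4]
force: [1.1, 1.7, 0.3]
gripper_width: 91.6
time_s: 1.6
ee_pos: [471.4, 65.9, 227.5]
ee_rot: [-92.5, 89.9, 168.8]
force: [-0.2, -0.1, -0.0]
gripper_width: 91.4
1.6 [471.4  65.9 227.5] [-92.53  89.9  168.76] [-0.2 -0.1 -0. ] 91.4 [  6.6   9.4 101.9   0.   68.8  15.3]
[[ 0.99 -0.15 -0.  ]
 [-0.14 -0.96  0.23]
 [-0.04 -0.23 -0.97]]
```

View pics/w1.png

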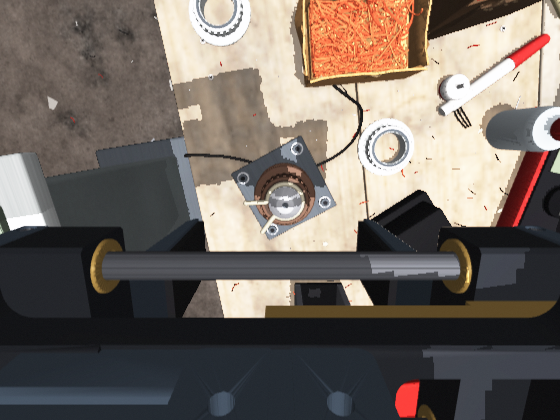

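Run:
```python
import cv2
a=cv2.imread("pics/w1.png")
cv2.imwrite("pics/w1c.png",cv2.resize(a[130:245,220:345],(0,0),fx=5,fy=5,interpolation=cv2.INTER_CUBIC))
cv2.imwrite("pics/w1d.png",cv2.resize(a[0:180,180:430],(0,0),fx=3,fy=3,interpolation=cv2.INTER_CUBIC))
```

```text
(no output)
```

View pics/w1c.png

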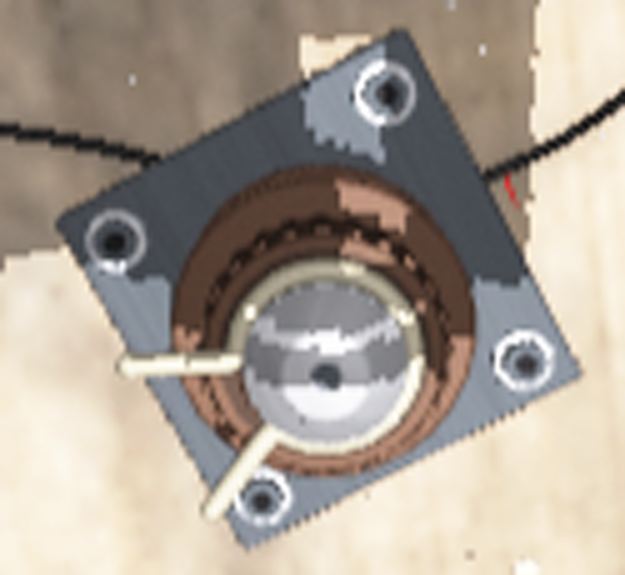

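View pics/w1d.png

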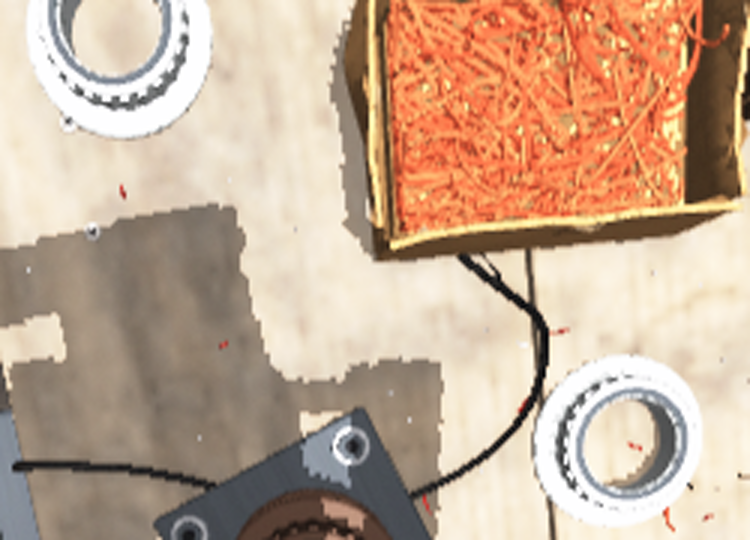

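Run:
```python
from h import *
P=load("w1")
f=lambda u,v,z:ray(P,220+u/5,130+v/5,z).round(1)
print("nose",f(326,376,95.5))
H=[f(*p,10) for p in [(117,241),(385,93),(524,361),(263,499)]]; print(H,np.mean(H,0))
C=np.mean(H,0); print([np.degrees(np.arctan2(*(h-C)[1::-1])) for h in H])
for n,u,v in [("A",122,366),("Ar",240,358),("B",210,513),("Br",275,432)]:
    p=f(u,v,78.5); d=p-C; print(n,p,np.hypot(*d[:2]),np.degrees(np.arctan2(d[1],d[0])))
for n,u,v in [("pB",618,441)]:
    print(n,ray(P,180+u/3,v/3,5))
```

```text
nose [475.2  63.1  95.5]
[array([426.7,  85.6,  10. ]), array([498.2, 111.6,  10. ]), array([524. ,  39.7,  10. ]), array([452.3,  13.2,  10. ])] [475.3    62.525  10.   ]
[np.float64(154.60190163210945), np.float64(64.98470441853101), np.float64(-25.11182054833707), np.float64(-114.99940343910828)]
A [433.1  67.7  78.5] 42.51612194215271 173.00870559810681
Ar [457.7  65.7  78.5] 17.884088598528045 169.77395487872766
B [446.   33.1  78.5] 41.524939795260394 -134.87804237338958
Br [462.5  48.8  78.5] 18.767408585097733 -133.00274730706323
pB [607.68807356  96.72832635   5.        ]
```

```bash
python3 -m creep '[{"translation":[0.5,-3.7,0],"delta_rot":[0,0,0]},{"translation":[0.5,-3.7,0],"delta_rot":[0,0,0]},{"translation":[0.5,-3.7,0],"delta_rot":[0,0,0]},{"translation":[0.5,-3.7,0],"delta_rot":[0,0,0]},{"translation":[0.4,-3.7,0],"delta_rot":[0,0,0]}]'
python3 -m creep '[{"translation":[0,0,0],"delta_rot":[0,0,0]},{"translation":[0,0,0],"delta_rot":[0,0,0]},{"translation":[0,0,0],"delta_rot":[0,0,0]}]'
python3 - <<'E'
from h import *
st(); snap("wrist","w2",(200,120,370,260),4.5);
E
```

```text
time_s: 2.07
ee_pos: [495.9, -118.9, 228.2]
ee_rot: [124.9, 90.0, 26.4]
force: [0.9, 0.9, -1.0]
gripper_width: 91.0
time_s: 2.32
ee_pos: [495.7, -117.6, 227.9]
ee_rot: [-144.7, 89.9, 116.7]
force: [0.5, -0.3, 0.3]
gripper_width: 91.2
2.32 [ 495.7 -117.6  227.9] [-144.71   89.94  116.67] [ 0.5 -0.3  0.3] 91.2 [-14.7  12.4  97.9   0.   69.7  -6.1]
```

View pics/w2.png

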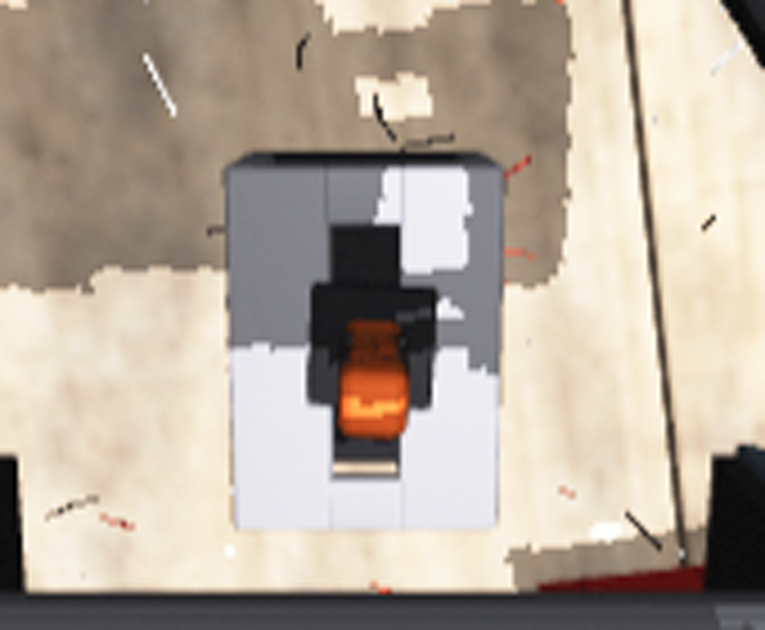

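View pics/w2_full.png

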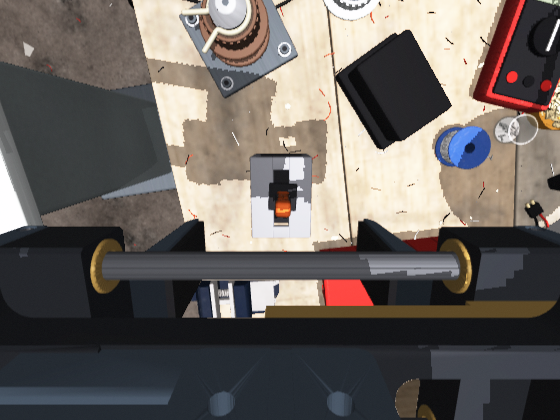

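Run:
```python
from h import *
P=load("w2")
f=lambda u,v,z:ray(P,200+u/4.5,120+v/4.5,z).round(1)
S=np.array([f(*p,66) for p in [(228,168),(503,168),(497,528),(236,528)]]);print(S,S.mean(0))
G=np.array([f(*p,70) for p in [(311,283),(437,287),(431,408),(307,402)]]);print(G,G.mean(0))
print(f(374,405,128), f(341,405,128)-f(409,405,128), f(374,372,128)-f(374,437,128))
from scipy.spatial.transform import Rotation as Ro
R=Ro.from_euler("xyz",readout.state()["ee_rot"],degrees=True).as_matrix(); print(R.round(3))
```

```text
[[ 470.7  -70.9   66. ]
 [ 534.1  -80.4   66. ]
 [ 521.6 -167.9   66. ]
 [ 457.5 -158.3   66. ]] [ 495.975 -119.375   66.   ]
[[ 485.8  -99.9   70. ]
 [ 514.9 -105.2   70. ]
 [ 509.5 -134.    70. ]
 [ 480.3 -128.2   70. ]] [ 497.625 -116.825   70.   ]
[ 497.8 -117.   128. ] [-13.2   1.9   0. ] [ 2.  12.9  0. ]
[[-0.     0.989 -0.149]
 [ 0.001 -0.149 -0.989]
 [-1.    -0.    -0.001]]
```

```bash
python3 -m creep '[{"translation":[0.2,0.06,-3.2],"delta_rot":[0,0,0]},{"translation":[0,0,-3.2],"delta_rot":[0,0,0]},{"translation":[0,0,-3.2],"delta_rot":[0,0,0]},{"translation":[0,0,-3.1],"delta_rot":[0,0,0]}]' -0.3 30
python3 -m creep '[{"translation":[0,0,0],"delta_rot":[0,0,0]},{"translation":[0,0,0],"delta_rot":[0,0,0]},{"translation":[0,0,0],"delta_rot":[0,0,0]},{"translation":[0,0,0],"delta_rot":[0,0,0]}]' -1 40
python3 -m creep '[{"translation":[0,0,0],"delta_rot":[0,0,0]},{"translation":[0,0,0],"delta_rot":[0,0,0]},{"translation":[0,0,0],"delta_rot":[0,0,0]},{"translation":[0,0,0],"delta_rot":[0,0,0]}]'
```

```text
time_s: 2.7
ee_pos: [497.9, -116.5, 100.1]
ee_rot: [102.7, 89.9, 4.1]
force: [0.0, -0.2, 0.3]
gripper_width: 67.5
time_s: 3.03
ee_pos: [499.7, -118.4, 103.2]
ee_rot: [85.1, 89.7, -13.6]
force: [0.2, -0.3, 0.2]
gripper_width: 41.0
time_s: 3.37
ee_pos: [498.2, -118.7, 101.5]
ee_rot: [79.3, 89.9, -19.4]
force: [-0.5, -0.2, -0.5]
gripper_width: 13.8
```

```bash
python3 -m creep '[{"translation":[0,0,2],"delta_rot":[0,0,0]},{"translation":[0,0,3],"delta_rot":[0,0,0]},{"translation":[0,0,3],"delta_rot":[0,0,0]},{"translation":[0,0,3],"delta_rot":[0,0,0]}]'
python3 -m creep '[{"translation":[0,0,0],"delta_rot":[0,0,0]},{"translation":[0,0,0],"delta_rot":[0,0,0]}]'
python3 - <<'E'
from h import *
st(); snap("scene","s3",(250,150,400,300),4);
E
```

```text
time_s: 3.7
ee_pos: [497.6, -118.6, 212.1]
ee_rot: [-99.0, 90.0, 162.3]
force: [0.8, 0.3, 0.3]
gripper_width: 14.0
time_s: 3.87
ee_pos: [498.9, -118.9, 212.6]
ee_rot: [84.0, 89.8, -14.7]
force: [-0.4, -0.3, -2.2]
gripper_width: 13.5
3.87 [ 498.9 -118.9  212.6] [ 84.04  89.76 -14.68] [-0.4 -0.3 -2.2] 13.5 [-14.7  13.2  99.2   0.   67.4  -6. ]
```

View pics/s3.png

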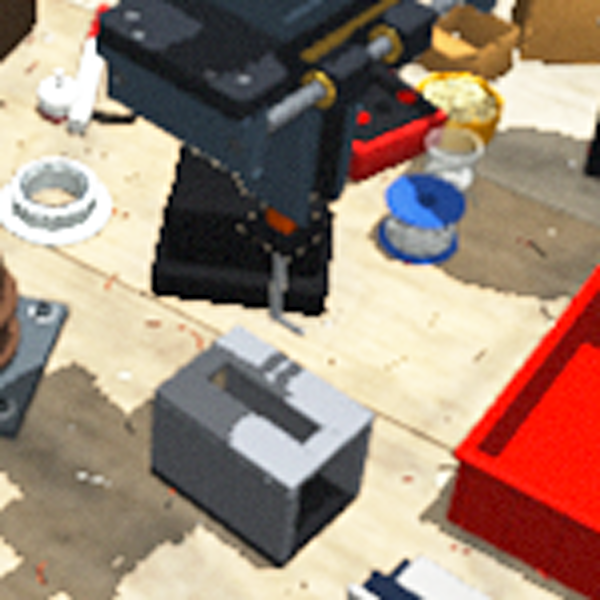

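```bash
python3 -m creep '[{"translation":[-0.9,3.5,0],"delta_rot":[0,0,0]},{"translation":[-0.9,3.5,0],"delta_rot":[0,0,0]},{"translation":[-0.9,3.5,0],"delta_rot":[0,0,0]},{"translation":[-0.9,3.5,0],"delta_rot":[0,0,0]},{"translation":[-0.9,3.5,0],"delta_rot":[0,0,0]}]'
python3 -m creep '[{"translation":[-1,3.5,0],"delta_rot":[0,0,0]},{"translation":[0,0,0],"delta_rot":[0,0,0]},{"translation":[0,0,0],"delta_rot":[0,0,0]},{"translation":[0,0,0],"delta_rot":[0,0,0]}]'
python3 - <<'E'
from h import *
st(); snap("scene","s4",(180,110,320,270),3.7); st(); snap("top","t4",(180,150,300,270),5); st(); snap("wrist","w4",(200,120,370,260),4.5) ;st()
E
```

```text
time_s: 4.33
ee_pos: [451.1, 57.6, 209.1]
ee_rot: [-76.4, 89.8, -175.2]
force: [0.8, 0.6, -0.5]
gripper_width: 13.9
time_s: 4.67
ee_pos: [442.5, 91.0, 209.8]
ee_rot: [-54.5, 89.9, -153.1]
force: [0.9, -0.3, -0.2]
gripper_width: 13.5
4.67 [442.5  91.  209.8] [ -54.47   89.86 -153.14] [ 0.9 -0.3 -0.2] 13.5 [ 10.2   8.  106.3  -0.   65.8  18.9]
4.72 [442.8  90.5 210.1] [ -53.68   89.89 -152.43] [0.1 0.3 0.3] 13.9 [ 10.1   8.  106.3  -0.   65.8  18.9]
4.77 [443.1  90.3 210.3] [ -53.39   89.92 -152.18] [0.1 0.2 0.3] 13.7 [ 10.1   8.  106.2  -0.   65.8  18.9]
4.82 [443.2  90.2 210.4] [ -53.77   89.94 -152.59] [-0.1  0.9 -0.8] 13.8 [ 10.1   8.  106.2  -0.   65.8  18.9]
```

View pics/s4.png

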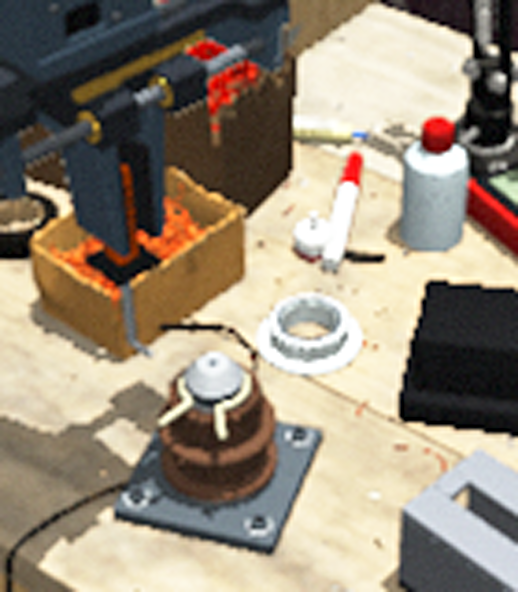

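View pics/w4.png

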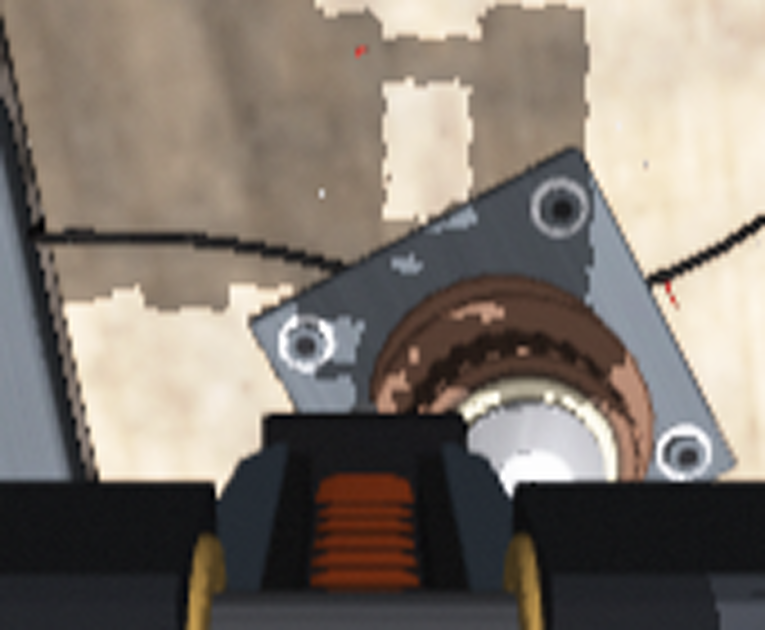

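Run:
```python
from h import *
P=load("s4"); g=lambda X:((proj(P,X)-[180,110])*3.7).round(0)
for dy in (0,2):
  X=np.array([443.2,90.2+dy,119.9])
  print(dy,"bottom",g(X),"tip",g(X+[-2.7,-17.8,1.5]),"guard",g(X+[0,0,55]))
print(g([475.3,62.7,95.5]), g([475.3+43*np.cos(np.radians(173.9)),62.7+43*np.sin(np.radians(173.9)),78.5]),g([475.3-43*np.cos(np.radians(45.9)),62.7-43*np.sin(np.radians(45.9)),78.5]))
b=cv2.imread("pics/s4_full.png")[180:225,195:250]; cv2.imwrite("pics/s4z.png",cv2.resize(b,(0,0),fx=12,fy=12,interpolation=cv2.INTER_CUBIC))
g2=lambda X:((proj(P,X)-[195,180])*12).round(0)
for dy in (0,2):
  X=np.array([443.2,90.2+dy,119.9])
  print(dy,"bottom",g2(X),"tip",g2(X+[-2.7,-17.8,1.5]),"guard",g2(X+[0,0,55]))
print(g2([475.3,62.7,95.5]), g2([475.3+43*np.cos(np.radians(173.9)),62.7+43*np.sin(np.radians(173.9)),78.5]),g2([475.3-43*np.cos(np.radians(45.9)),62.7-43*np.sin(np.radians(45.9)),78.5]))
```

```text
0 bottom [136. 344.] tip [157. 357.] guard [127. 265.]
2 bottom [133. 342.] tip [154. 356.] guard [124. 264.]
[214. 365.] [160. 426.] [224. 440.]
0 bottom [262. 275.] tip [330. 319.] guard [233.  21.]
2 bottom [253. 270.] tip [321. 314.] guard [224.  16.]
[515. 344.] [340. 541.] [548. 585.]
```

View pics/s4z.png

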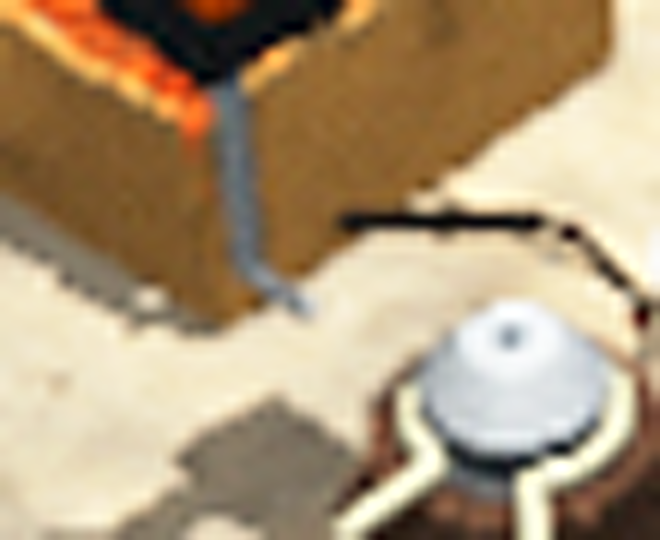

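View pics/t4.png

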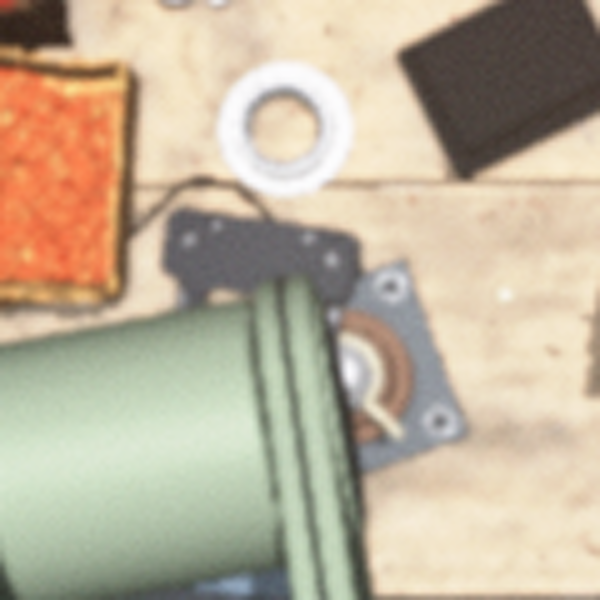

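```bash
python3 -m creep '[{"translation":[0,0.1,-2.5],"delta_rot":[0,0,0]},{"translation":[0,0,-2.55],"delta_rot":[0,0,0]},{"translation":[0,0,0],"delta_rot":[0,0,0]},{"translation":[0,0,0],"delta_rot":[0,0,0]}]'
python3 - <<'E'
from h import *
st(); snap("scene","s5",(195,190,255,235),12); st()
P=load("s5"); g2=lambda X:((proj(P,X)-[195,190])*12).round(0)
X=readout.state()["ee_pos"]+[0,1.7,-90.5]; print(g2(X),g2(X+[-2.7,-17.8,1.5]))
E
```

```text
time_s: 5.15
ee_pos: [442.5, 91.4, 159.8]
ee_rot: [-69.1, 89.8, -167.9]
force: [0.1, 0.2, 0.5]
gripper_width: 13.5
5.15 [442.5  91.4 159.8] [ -69.07   89.83 -167.88] [0.1 0.2 0.5] 13.5 [ 10.2  10.8 110.8  -0.   58.5  19. ]
5.2 [443.6  91.8 160.9] [94.9  89.99 -3.89] [ 0.9 -0.1 -0.9] 13.6 [ 10.2  10.7 110.7  -0.   58.5  19. ]
[273. 356.] [338. 401.]
```

View pics/s5.png

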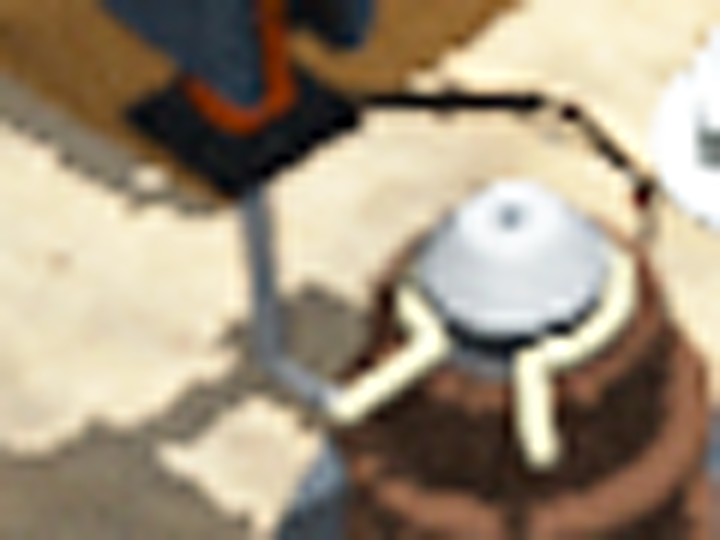

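```bash
python3 -m creep '[{"translation":[-0.1,-0.8,0],"delta_rot":[0,0,0]},{"translation":[-0.1,-0.85,0],"delta_rot":[0,0,0]},{"translation":[0,0,0],"delta_rot":[0,0,0]},{"translation":[0,0,0],"delta_rot":[0,0,0]}]'
python3 - <<'E'
from h import *
st(); snap("scene","s6",(195,190,255,235),12); st()
E
```

```text
time_s: 5.53
ee_pos: [441.4, 75.3, 161.3]
ee_rot: [107.6, 89.9, 8.8]
force: [0.3, 0.4, -0.3]
gripper_width: 14.0
5.53 [441.4  75.3 161.3] [107.59  89.9    8.8 ] [ 0.3  0.4 -0.3] 14.0 [  8.2  10.2 111.4   0.   58.3  17. ]
5.58 [441.3  75.6 161.1] [110.62  89.92  11.86] [-0.4  0.1 -1.1] 13.4 [  8.2  10.2 111.4   0.   58.3  17. ]
```

View pics/s6.png

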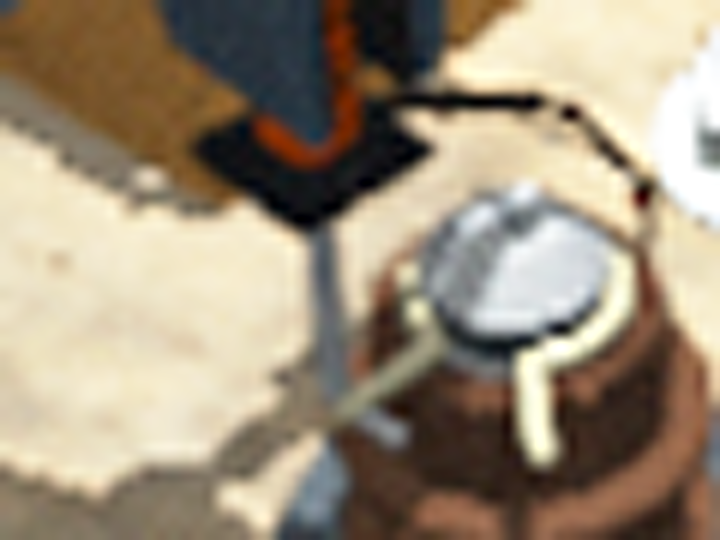

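```bash
python3 -m creep '[{"translation":[0,0,0.4],"delta_rot":[0,0,0]},{"translation":[0,0,0.4],"delta_rot":[0,0,0]},{"translation":[0,0,0.2],"delta_rot":[0,0,0]},{"translation":[0,0,0],"delta_rot":[0,0,0]}]'
python3 - <<'E'
from h import *
st(); snap("scene","s7",(195,190,255,235),12); st()
E
```

```text
time_s: 5.92
ee_pos: [441.5, 76.1, 171.2]
ee_rot: [106.0, 89.9, 7.3]
force: [-0.2, 0.3, -0.5]
gripper_width: 13.9
5.92 [441.5  76.1 171.2] [106.    89.91   7.31] [-0.2  0.3 -0.5] 13.9 [  8.3   9.6 110.4  -0.   59.8  17. ]
5.97 [441.3  76.1 170.9] [106.15  89.94   7.47] [-0.1 -0.8 -0.9] 13.8 [  8.3   9.7 110.5  -0.   59.8  17. ]
```

View pics/s7.png

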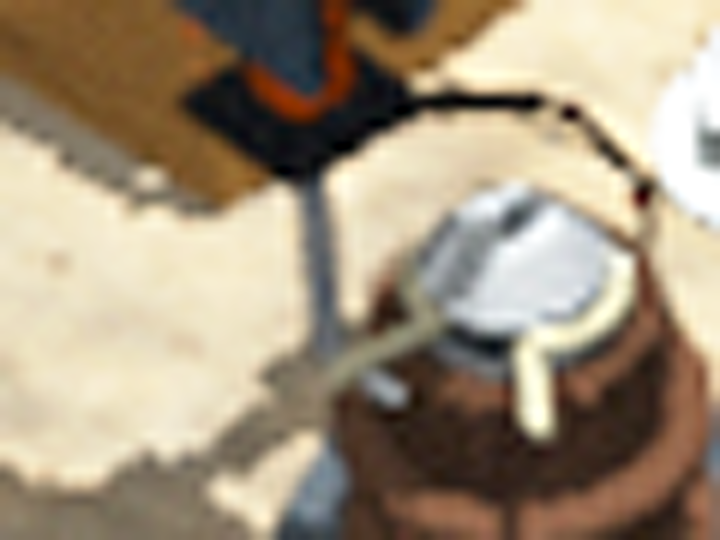

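```bash
python3 -m creep '[{"translation":[0,0,0.4],"delta_rot":[0,0,0]},{"translation":[0,0,0.4],"delta_rot":[0,0,0]},{"translation":[0,0,0],"delta_rot":[0,0,0]}]'
python3 - <<'E'
from h import *
st(); snap("scene","s8",(195,190,255,235),12); st()
E
```

```text
time_s: 6.22
ee_pos: [441.4, 76.0, 179.1]
ee_rot: [103.4, 89.9, 4.7]
force: [-0.1, 1.0, -0.7]
gripper_width: 13.8
6.22 [441.4  76.  179.1] [103.38  89.94   4.68] [-0.1  1.  -0.7] 13.8 [  8.3   9.2 109.7  -0.   61.   17. ]
6.27 [441.4  76.  178.9] [101.62  89.94   2.92] [-0.5  0.1 -0. ] 14.0 [  8.3   9.2 109.7  -0.   61.   17. ]
```

View pics/s8.png

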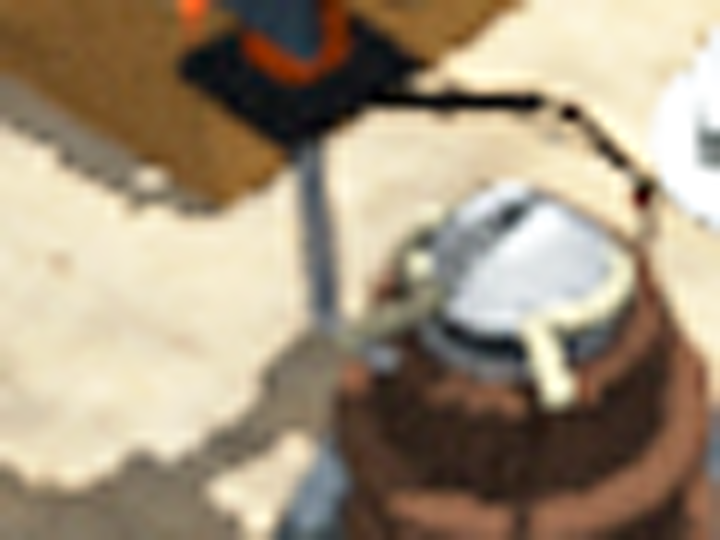

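```bash
python3 -m creep '[{"translation":[0,0,0.3],"delta_rot":[0,0,0]},{"translation":[0,0,0.3],"delta_rot":[0,0,0]},{"translation":[0,0,0],"delta_rot":[0,0,0]}]'
python3 - <<'E'
from h import *
st(); snap("scene","s9",(195,190,255,235),12); st()
E
```

```text
time_s: 6.52
ee_pos: [441.5, 76.0, 185.1]
ee_rot: [105.8, 89.9, 7.1]
force: [0.1, -1.2, -1.1]
gripper_width: 14.0
6.52 [441.5  76.  185.1] [105.83  89.92   7.12] [ 0.1 -1.2 -1.1] 14.0 [  8.3   8.9 109.2  -0.   61.9  17. ]
6.57 [441.4  76.  184.9] [105.99  89.93   7.28] [-0.2  0.1 -0.8] 14.2 [  8.3   8.9 109.2  -0.   61.9  17. ]
```

View pics/s9.png

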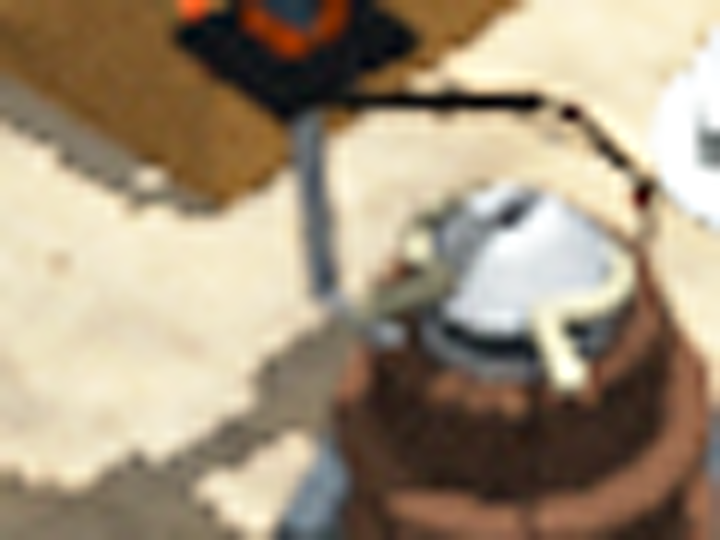

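```bash
python3 -m creep '[{"translation":[0.4,0,0],"delta_rot":[0,0,0]},{"translation":[0,0,0.3],"delta_rot":[0,0,0]},{"translation":[0.0,0,0.0],"delta_rot":[0,0,0]}]'
python3 - <<'E'
from h import *
st(); snap("scene","s10",(195,190,255,235),12); st()
E
```

```text
time_s: 6.82
ee_pos: [445.6, 75.9, 187.9]
ee_rot: [105.5, 89.9, 6.8]
force: [-0.0, 0.8, 0.1]
gripper_width: 13.9
6.82 [445.6  75.9 187.9] [105.53  89.95   6.82] [-0.   0.8  0.1] 13.9 [  8.2   9.1 108.4  -0.   62.4  16.9]
6.87 [445.4  75.9 187.7] [104.63  89.97   5.92] [-0.7  0.7 -1.3] 13.6 [  8.2   9.1 108.5  -0.   62.4  16.9]
```

View pics/s10.png

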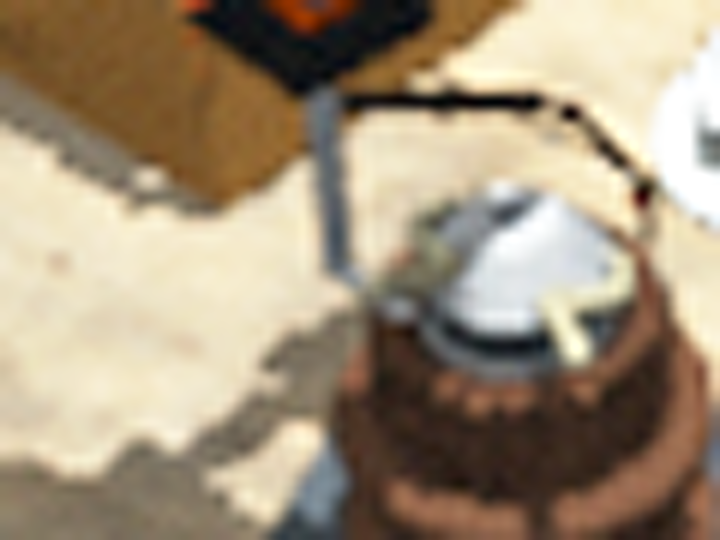

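```bash
python3 -m creep '[{"translation":[0.1,0,0.2],"delta_rot":[0,0,0]},{"translation":[0,0,0],"delta_rot":[0,0,0]},{"translation":[0.0,0,0.0],"delta_rot":[0,0,0]}]'
python3 - <<'E'
from h import *
st(); snap("scene","s11",(195,190,255,235),12); st()
E
```

```text
time_s: 7.12
ee_pos: [446.2, 75.9, 189.6]
ee_rot: [105.6, 90.0, 6.8]
force: [0.7, -0.5, -0.4]
gripper_width: 13.6
7.12 [446.2  75.9 189.6] [105.55  89.98   6.84] [ 0.7 -0.5 -0.4] 13.6 [  8.2   9.1 108.2  -0.   62.7  16.9]
7.17 [446.   75.9 189.5] [ 69.94  90.   -28.77] [-0.1 -0.4 -0.4] 13.6 [  8.2   9.1 108.2  -0.   62.7  16.9]
```

View pics/s11.png

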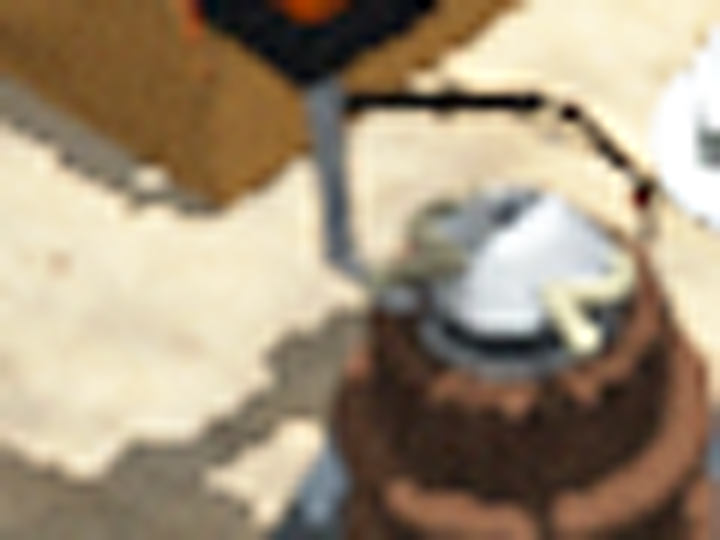

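```bash
python3 -m creep '[{"translation":[0,0,-0.3],"delta_rot":[0,0,0]},{"translation":[0,0,-0.3],"delta_rot":[0,0,0]},{"translation":[0.0,0,0.0],"delta_rot":[0,0,0]}]'
python3 - <<'E'
from h import *
st(); snap("scene","s12",(195,190,255,235),12); st()
E
```

```text
time_s: 7.42
ee_pos: [445.5, 75.8, 182.7]
ee_rot: [-72.3, 89.9, -171.0]
force: [-0.0, 1.6, -1.6]
gripper_width: 13.7
7.42 [445.5  75.8 182.7] [ -72.34   89.92 -171.05] [-0.   1.6 -1.6] 13.7 [  8.2   9.4 108.8  -0.   61.8  16.9]
7.47 [445.7  75.9 183. ] [ -70.25   89.94 -168.96] [-1.2 -0.8 -1.5] 13.7 [  8.2   9.4 108.8  -0.   61.8  16.9]
```

View pics/s12.png

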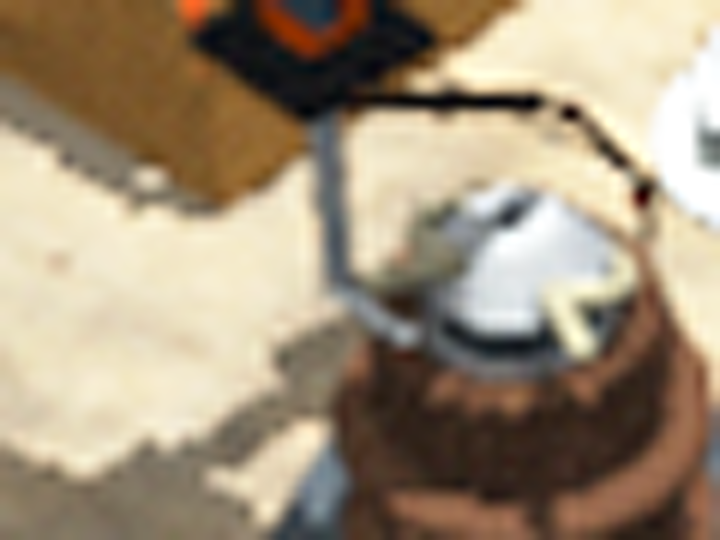

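```bash
python3 -m creep '[{"translation":[-0.1,0,-0.3],"delta_rot":[0,0,0]},{"translation":[0.15,1,0],"delta_rot":[0,0,0]},{"translation":[0.15,1,0.0],"delta_rot":[0,0,0]},{"translation":[0.15,1,0.0],"delta_rot":[0,0,0]},{"translation":[0,0,0.0],"delta_rot":[0,0,0]}]'
python3 - <<'E'
from h import *
st(); snap("scene","s13",(195,190,255,235),12); st()
E
```

```text
time_s: 7.88
ee_pos: [450.2, 108.0, 180.6]
ee_rot: [146.1, 89.9, 47.5]
force: [-0.4, -0.3, -1.2]
gripper_width: 14.0
7.88 [450.2 108.  180.6] [146.12  89.92  47.51] [-0.4 -0.3 -1.2] 14.0 [1.200e+01 1.040e+01 1.079e+02 1.000e-01 6.160e+01 2.060e+01]
7.93 [449.9 107.2 180.5] [115.58  89.98  16.99] [ 0.5 -1.2 -0.7] 13.7 [ 12.   10.4 107.9   0.   61.6  20.6]
```

View pics/s13.png

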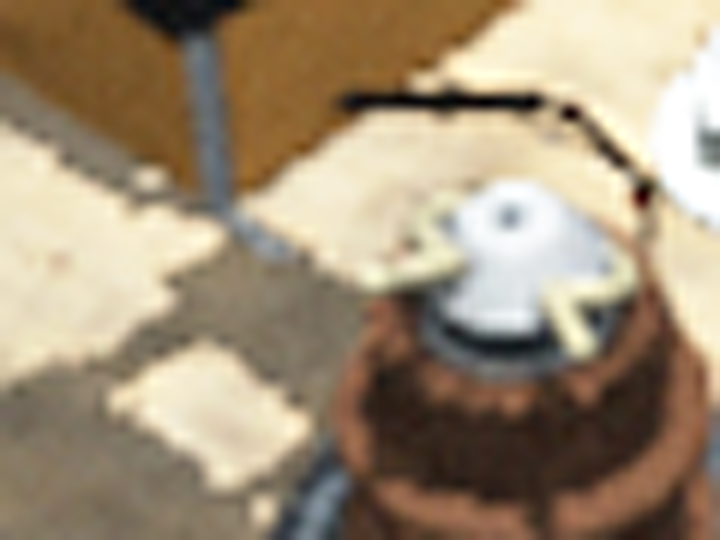

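```bash
python3 -m creep '[{"translation":[0,0,2.2],"delta_rot":[0,0,0]},{"translation":[0,0,2.2],"delta_rot":[0,0,0]},{"translation":[0.8,-3.7,0.0],"delta_rot":[0,0,0]},{"translation":[0.8,-3.7,0.0],"delta_rot":[0,0,0]},{"translation":[0.8,-3.8,0.0],"delta_rot":[0,0,0]}]'
python3 -m creep '[{"translation":[0.8,-3.8,0],"delta_rot":[0,0,0]},{"translation":[0.8,-3.8,0],"delta_rot":[0,0,0]},{"translation":[0.8,-3.8,0],"delta_rot":[0,0,0]},{"translation":[0,0,0.0],"delta_rot":[0,0,0]},{"translation":[0,0,0.0],"delta_rot":[0,0,0]}]'
python3 - <<'E'
from h import *
st(); snap("scene","s14",(250,130,400,280),4); st();snap("scene","s14");st()
E
```

```text
time_s: 8.35
ee_pos: [473.9, -6.8, 225.1]
ee_rot: [86.9, 89.9, -11.6]
force: [0.6, 0.7, -0.3]
gripper_width: 13.5
time_s: 8.77
ee_pos: [497.6, -121.7, 224.1]
ee_rot: [-98.9, 90.0, 162.2]
force: [0.3, 0.9, -0.1]
gripper_width: 13.8
8.77 [ 497.6 -121.7  224.1] [-98.94  89.97 162.15] [ 0.3  0.9 -0.1] 13.8 [-15.   12.8  98.    0.   69.3  -6.1]
8.82 [ 497.3 -120.4  224.2] [-120.13   89.94  141.07] [-0.3 -0.5 -0.6] 13.8 [-14.9  12.8  98.    0.   69.3  -6.1]
8.87 [ 497.2 -119.5  224.2] [-121.53   89.94  139.76] [ 0.7  0.2 -1.2] 13.9 [-14.8  12.8  98.    0.   69.3  -6.1]
```

View pics/s14.png

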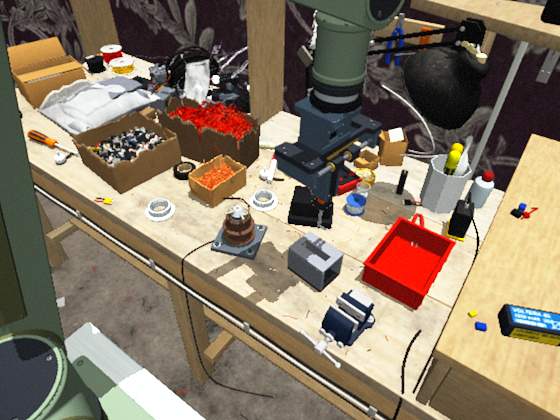

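```bash
python3 -m creep '[{"translation":[-0.05,0,-3.3],"delta_rot":[0,0,0]},{"translation":[0,0,-3.3],"delta_rot":[0,0,0]},{"translation":[0,0,-3.3],"delta_rot":[0,0,0]},{"translation":[0,0,-1.3],"delta_rot":[0,0,0]},{"translation":[0,0,-0.9],"delta_rot":[0,0,0]}]'
python3 -m creep '[{"translation":[0,0,0],"delta_rot":[0,0,0]},{"translation":[0,0,0],"delta_rot":[0,0,0]},{"translation":[0,0,0],"delta_rot":[0,0,0]}]'
python3 - <<'E'
from h import *
st(); snap("scene","s15",(250,170,400,320),4); st()
E
```

```text
time_s: 9.28
ee_pos: [495.5, -118.0, 101.5]
ee_rot: [-99.1, 89.8, 162.4]
force: [-0.1, 0.4, 2.0]
gripper_width: 13.6
time_s: 9.53
ee_pos: [498.0, -119.7, 104.6]
ee_rot: [85.1, 89.9, -13.6]
force: [0.7, 0.2, -0.8]
gripper_width: 13.5
9.53 [ 498.  -119.7  104.6] [ 85.06  89.86 -13.58] [ 0.7  0.2 -0.8] 13.5 [-14.8  19.2 108.1   0.   52.5  -6.2]
9.58 [ 497.9 -119.8  104.6] [ 84.78  89.85 -13.88] [-0.2  0.1 -0.8] 13.8 [-14.8  19.2 108.1   0.   52.5  -6.2]
```

View pics/s15.png

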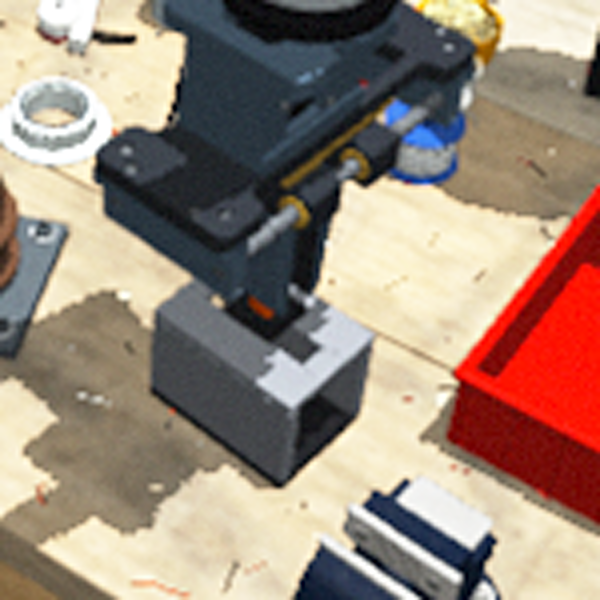

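```bash
python3 -m creep '[{"translation":[0,0,-0.15],"delta_rot":[0,0,0]},{"translation":[0,0,-0.1],"delta_rot":[0,0,0]},{"translation":[0,0,0],"delta_rot":[0,0,0]},{"translation":[0,0,0],"delta_rot":[0,0,0]}]'
python3 -m creep '[{"translation":[0,0,0],"delta_rot":[0,0,0]},{"translation":[0,0,0],"delta_rot":[0,0,0]},{"translation":[0,0,0],"delta_rot":[0,0,0]},{"translation":[0,0,0],"delta_rot":[0,0,0]}]' 0.2
python3 -m creep '[{"translation":[0,0,3.5],"delta_rot":[0,0,0]},{"translation":[0,0,4],"delta_rot":[0,0,0]},{"translation":[0,0,4],"delta_rot":[0,0,0]},{"translation":[0,0,0],"delta_rot":[0,0,0]},{"translation":[0,0,0],"delta_rot":[0,0,0]}]'
python3 - <<'E'
from h import *
st(); snap("wrist","w16",(200,120,370,260),4.5); st(); snap("scene","s16",(195,150,365,280),4.5)
E
```

```text
time_s: 9.92
ee_pos: [497.5, -120.2, 101.4]
ee_rot: [94.2, 89.9, -4.5]
force: [1.2, -0.1, 1.1]
gripper_width: 13.6
time_s: 10.25
ee_pos: [496.9, -120.1, 100.9]
ee_rot: [-82.0, 90.0, 179.3]
force: [-0.3, -0.7, -0.7]
gripper_width: 37.5
time_s: 10.67
ee_pos: [498.3, -120.5, 218.4]
ee_rot: [83.3, 89.7, -15.4]
force: [0.7, 0.2, -0.2]
gripper_width: 54.5
10.67 [ 498.3 -120.5  218.4] [ 83.33  89.67 -15.38] [ 0.7  0.2 -0.2] 54.5 [-14.9  12.9  98.7  -0.   68.   -6.2]
10.72 [ 497.  -120.1  216.3] [ 83.45  89.93 -15.26] [-0.4  1.2 -0.6] 54.7 [-14.9  13.   98.9  -0.   68.   -6.2]
```

View pics/w16.png

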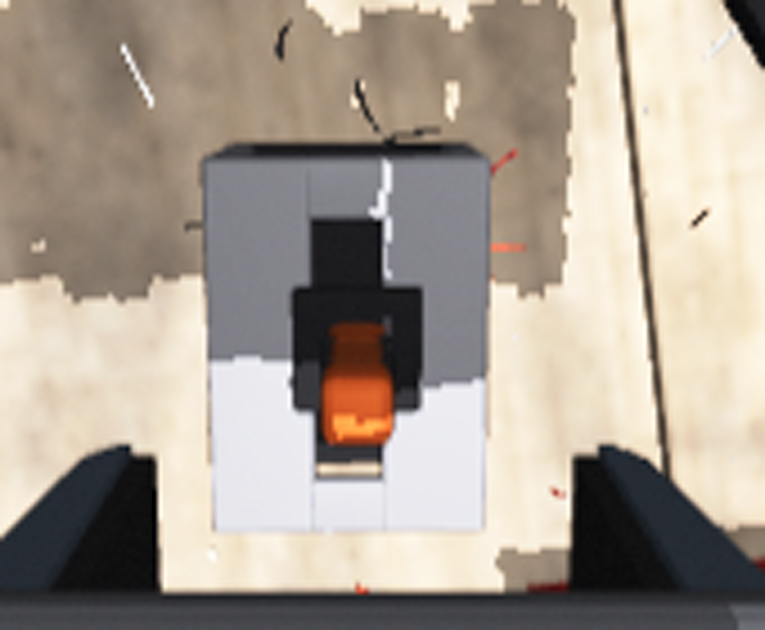

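View pics/s16.png

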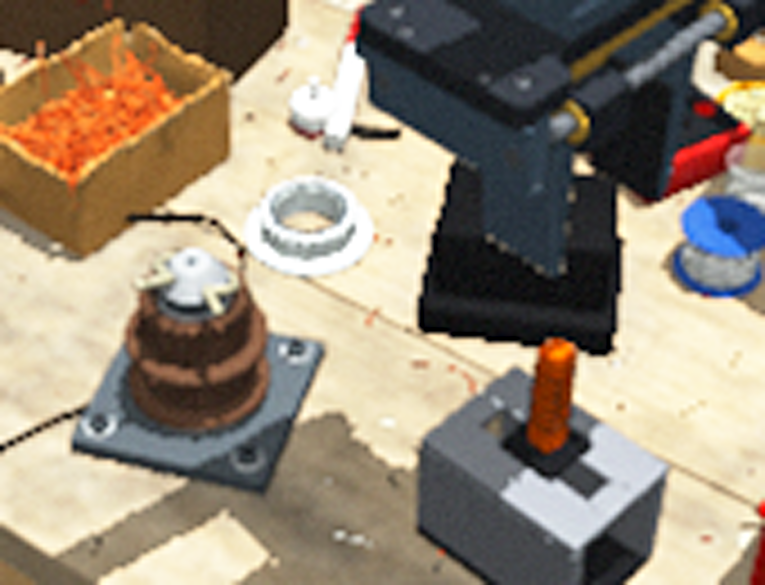

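```bash
python3 -m creep '[{"translation":[-0.5,3.6,0.4],"delta_rot":[0,0,0]},{"translation":[-0.5,3.6,0.4],"delta_rot":[0,0,0]},{"translation":[-0.4,3.7,0.4],"delta_rot":[0,0,0]},{"translation":[-0.4,3.7,0],"delta_rot":[0,0,0]},{"translation":[-0.4,3.6,0],"delta_rot":[0,0,0]}]'
python3 -m creep '[{"translation":[0,0,0],"delta_rot":[0,0,0]},{"translation":[0,0,0],"delta_rot":[0,0,0]},{"translation":[0,0,0],"delta_rot":[0,0,0]}]'
python3 - <<'E'
from h import *
st(); snap("wrist","w17",(220,130,345,245),5); st(); P,s,p,d=snap("wrist","w17b",(220,130,345,245),5)
E
```

```text
time_s: 11.18
ee_pos: [473.6, 63.3, 226.2]
ee_rot: [-75.8, 89.8, -174.5]
force: [0.9, -0.0, -0.9]
gripper_width: 54.8
time_s: 11.43
ee_pos: [474.4, 61.5, 226.6]
ee_rot: [-60.9, 89.8, -159.5]
force: [0.3, -0.0, -0.8]
gripper_width: 54.7
11.43 [474.4  61.5 226.6] [ -60.85   89.83 -159.52] [ 0.3 -0.  -0.8] 54.7 [  6.    9.7 101.6  -0.   68.8  14.7]
11.48 [474.7  61.  226.9] [ -60.14   89.86 -158.89] [ 0.5 -1.1 -0.4] 54.7 [  6.    9.7 101.6  -0.   68.8  14.7]
```

View pics/w17b.png

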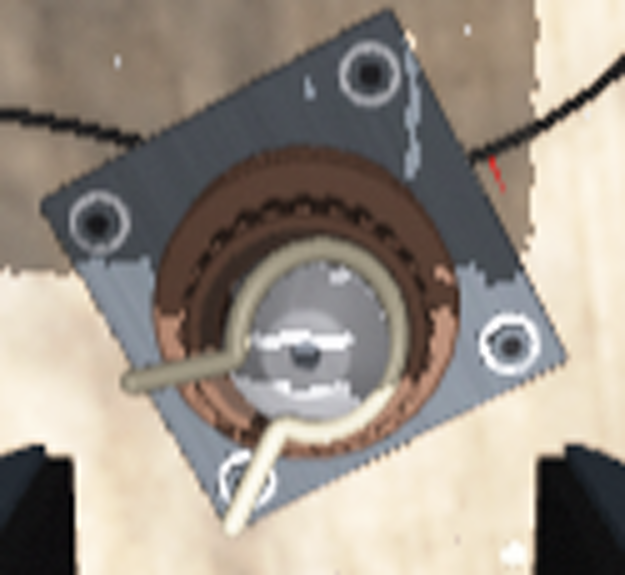

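Run:
```python
from h import *
for tag in ("w17","w17b"):
    P=load(tag); d=P["d"]; Ki=np.linalg.inv(P["mtx"])
    for n,u,v in [("Atip",130,382),("A",150,377),("A2",190,368),("A3",225,358),("Btip",236,522),("B",250,492),("B3",270,450),("back",320,243),("right",402,320)]:
        U,V=220+u/5,130+v/5; iu,iv=int(round(U)),int(round(V)); w=d[iv-1:iv+2,iu-1:iu+2]; w=w[w>0]; z=w.min()
        X=P["R"].T@(Ki@[U,V,1]*z-P["t"]); print(tag,n,X.round(1),w.min().round(1),w.max().round(1))
```

```text
w17 Atip [441.4  65.6 106.5] 284.1 287.2
w17 A [445.2  65.8 105.5] 284.9 287.7
w17 A2 [452.5  65.3 100.6] 289.5 290.8
w17 A3 [459.2  65.6  97.6] 292.1 295.0
w17 Btip [456.2  32.8  99.5] 297.9 299.6
w17 B [459.8  38.3  98.7] 297.3 299.6
w17 B3 [464.8  45.3  95.1] 298.9 301.5
w17 back [480.7  83.5  85.4] 299.0 310.6
w17 right [494.9  64.5  80.1] 308.0 311.4
w17b Atip [441.7  65.2 106.6] 284.2 286.8
w17b A [445.7  65.5 106.6] 284.1 288.2
w17b A2 [453.1  65.4 103.1] 287.2 291.3
w17b A3 [459.6  65.3  98.4] 291.5 294.1
w17b Btip [456.4  32.3  99.5] 298.2 299.9
w17b B [460.   37.5  97.9] 298.4 300.0
w17b B3 [465.1  44.8  95.4] 299.0 302.0
w17b back [481.   82.9  85.2] 299.5 302.2
w17b right [495.3  63.9  79.8] 308.6 313.6
```

```bash
python3 -m creep '[{"translation":[-0.32,0.04,-0.5],"delta_rot":[0,0,-0.118]},{"translation":[-0.32,0.04,-0.5],"delta_rot":[0,0,-0.118]},{"translation":[-0.32,0.04,-0.5],"delta_rot":[0,0,-0.118]},{"translation":[-0.32,0.04,-0.5],"delta_rot":[0,0,-0.118]},{"translation":[-0.32,0.04,-0.5],"delta_rot":[0,0,-0.118]}]' -0.4
python3 -m creep '[{"translation":[-0.32,0.04,-0.5],"delta_rot":[0,0,-0.118]},{"translation":[-0.32,0.04,-0.5],"delta_rot":[0,0,-0.118]},{"translation":[-0.32,0.04,-0.5],"delta_rot":[0,0,-0.118]},{"translation":[-0.32,0.04,-0.5],"delta_rot":[0,0,-0.118]},{"translation":[-0.32,0.04,-0.5],"delta_rot":[0,0,-0.118]}]'
python3 -m creep '[{"translation":[-0.32,0.04,-0.5],"delta_rot":[0,0,-0.118]},{"translation":[-0.32,0.04,-0.5],"delta_rot":[0,0,-0.118]},{"translation":[0,0,0],"delta_rot":[0,0,0]},{"translation":[0,0,0],"delta_rot":[0,0,0]},{"translation":[0,0,0],"delta_rot":[0,0,0]}]'
python3 - <<'E'
from h import *
st(); snap("wrist","w18"); st(); snap("scene","s18",(180,130,330,260),5)
from scipy.spatial.transform import Rotation as Ro
R=Ro.from_euler("xyz",readout.state()["ee_rot"],degrees=True).as_matrix(); print(R.round(3))
E
```

```text
time_s: 11.95
ee_pos: [459.0, 62.4, 202.4]
ee_rot: [-14.8, 90.0, -147.8]
force: [0.6, -0.6, -0.2]
gripper_width: 27.7
time_s: 12.37
ee_pos: [443.0, 64.5, 177.4]
ee_rot: [22.7, 90.0, -144.1]
force: [-0.1, 0.2, -0.1]
gripper_width: 27.3
time_s: 12.78
ee_pos: [437.1, 66.0, 168.2]
ee_rot: [168.3, 90.0, -11.5]
force: [0.4, 0.2, 0.2]
gripper_width: 27.0
12.78 [437.1  66.  168.2] [168.29  89.97 -11.49] [0.4 0.2 0.2] 27.0 [  7.1   9.3 111.3  -0.   59.3  96.9]
12.83 [437.2  66.2 168.2] [174.44  89.96  -5.35] [ 0.9  0.8 -0.1] 27.3 [  7.1   9.3 111.3  -0.   59.3  96.9]
[[ 0.001  0.004 -1.   ]
 [-0.    -1.    -0.004]
 [-1.     0.    -0.001]]
```

View pics/w18.png

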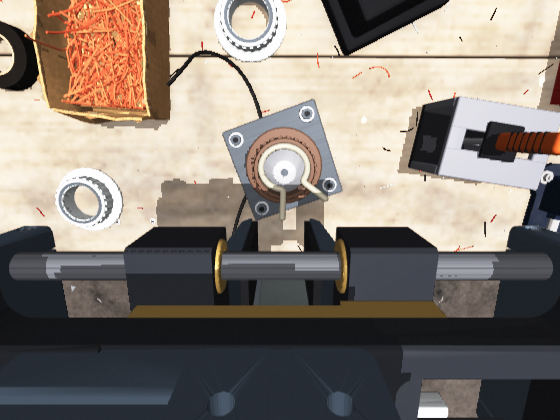

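View pics/s18.png

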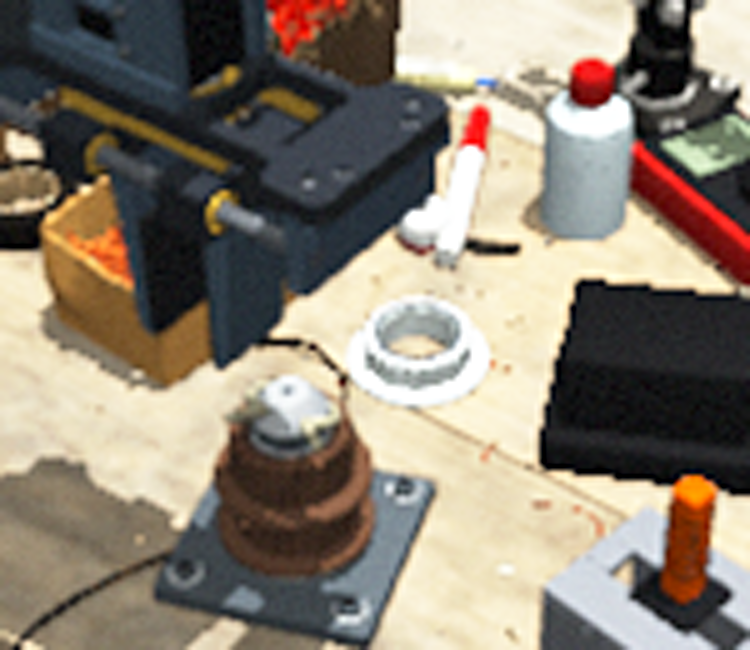

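```bash
python3 -m creep '[{"translation":[0,0,-2.9],"delta_rot":[0,0,0]},{"translation":[0,0,-2],"delta_rot":[0,0,0]},{"translation":[0,0,-0.8],"delta_rot":[0,0,0]},{"translation":[0,0,0],"delta_rot":[0,0,0]},{"translation":[0,0,0],"delta_rot":[0,0,0]}]'
python3 - <<'E'
from h import *
st(); snap("wrist","w19",(200,90,370,240),4.5); st(); snap("scene","s19",(180,150,290,240),6.5)
E
```

```text
time_s: 13.3
ee_pos: [437.1, 66.7, 111.3]
ee_rot: [170.4, 90.0, -9.4]
force: [0.5, 0.1, 0.2]
gripper_width: 27.7
13.3 [437.1  66.7 111.3] [170.41  89.98  -9.4 ] [0.5 0.1 0.2] 27.7 [  7.2  13.2 116.1  -0.   50.7  97. ]
13.35 [437.6  66.8 111.9] [-176.1    89.9     4.08] [0.2 0.  0.4] 27.4 [  7.2  13.2 116.   -0.   50.7  97. ]
```

View pics/w19.png

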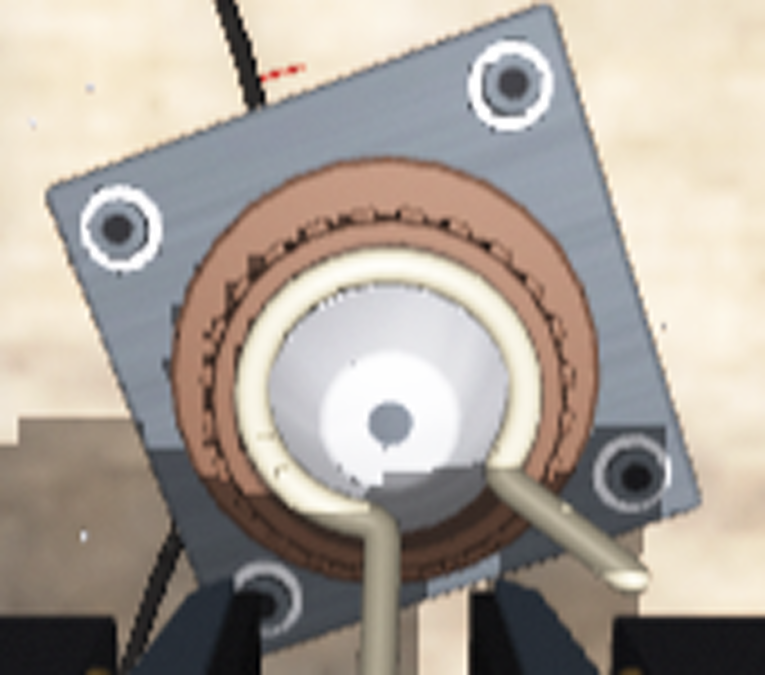

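View pics/s19.png

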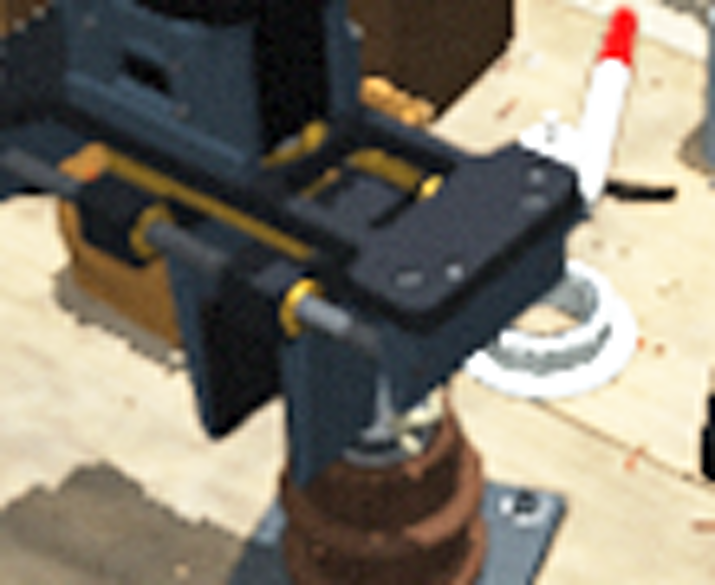

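```bash
python3 -m creep '[{"translation":[0,0,0],"delta_rot":[0,0,0]},{"translation":[0,0,0],"delta_rot":[0,0,0]},{"translation":[0,0,0],"delta_rot":[0,0,0]},{"translation":[0,0,0],"delta_rot":[0,0,0]},{"translation":[0,0,0],"delta_rot":[0,0,0]}]' -1 40
python3 -m creep '[{"translation":[0,0,0.4],"delta_rot":[0,0,0]},{"translation":[0,0,0.4],"delta_rot":[0,0,0]},{"translation":[0,0,0.4],"delta_rot":[0,0,0]},{"translation":[0,0,0],"delta_rot":[0,0,0]},{"translation":[0,0,0],"delta_rot":[0,0,0]}]'
python3 - <<'E'
from h import *
st(); snap("wrist","w20",(200,90,370,240),4.5)
E
```

```text
time_s: 13.82
ee_pos: [436.8, 66.2, 111.2]
ee_rot: [113.2, 89.9, -66.6]
force: [-0.2, -2.5, 0.5]
gripper_width: 2.9
time_s: 14.23
ee_pos: [436.8, 66.9, 123.4]
ee_rot: [-152.6, 90.0, 27.6]
force: [-0.2, -0.0, -0.9]
gripper_width: 2.8
14.23 [436.8  66.9 123.4] [-152.59   89.95   27.57] [-0.2 -0.  -0.9] 2.8 [  7.2  12.3 115.2   0.   52.5  97. ]
```

View pics/w20.png

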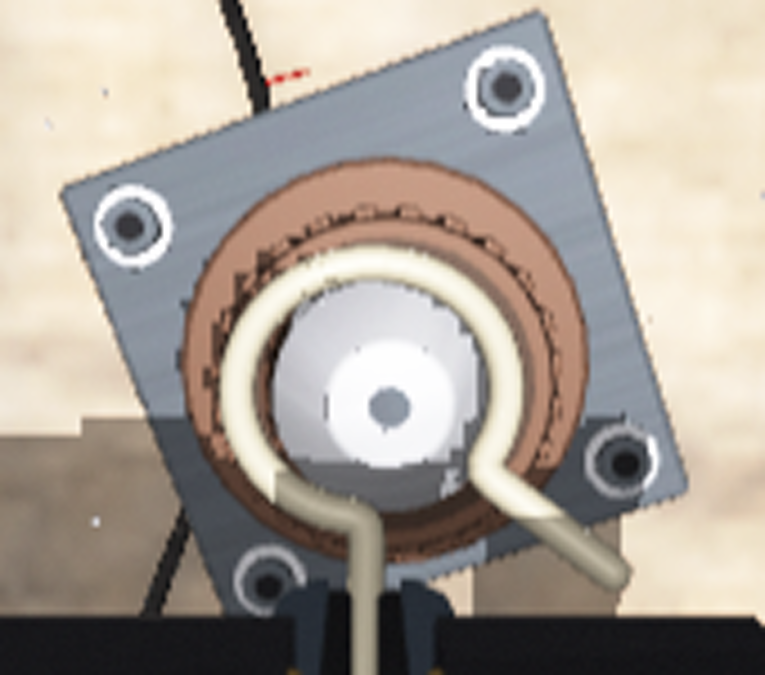

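```bash
python3 -m creep '[{"translation":[0,0,0.6],"delta_rot":[0,0,0]},{"translation":[0,0,0.8],"delta_rot":[0,0,0]},{"translation":[0,0,2],"delta_rot":[0,0,0]},{"translation":[0,0,2.5],"delta_rot":[0,0,0]},{"translation":[0,0,2.5],"delta_rot":[0,0,0]}]'
python3 - <<'E'
from h import *
st(); snap("wrist","w21",(200,90,370,240),4.5); snap("scene","s21",(180,110,330,260),4)
E
```

```text
time_s: 14.7
ee_pos: [436.3, 66.7, 208.3]
ee_rot: [6.8, 90.0, -173.0]
force: [0.6, -0.1, -0.3]
gripper_width: 2.6
14.7 [436.3  66.7 208.3] [   6.81   89.95 -173.02] [ 0.6 -0.1 -0.3] 2.6 [  7.2   7.1 107.6   0.   65.3  97. ]
```

View pics/w21.png

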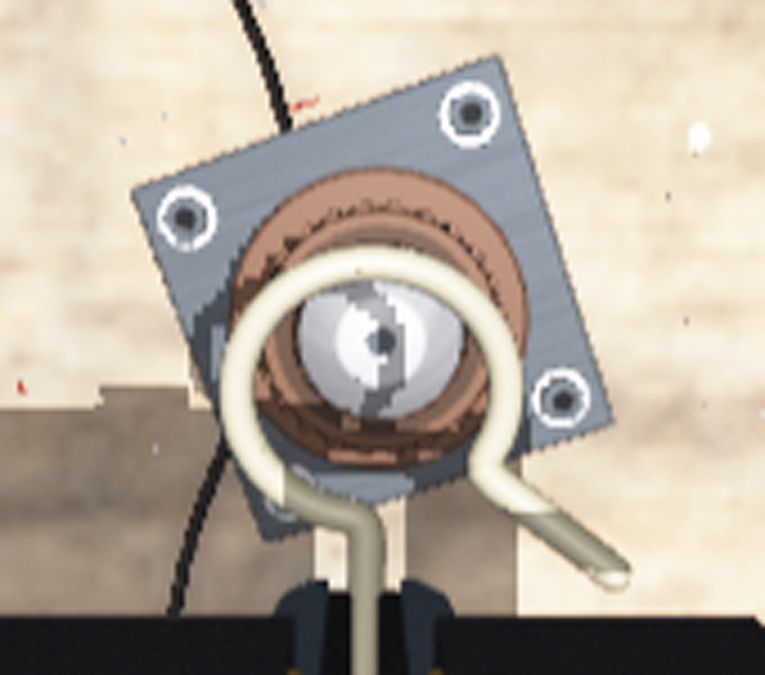

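View pics/s21.png

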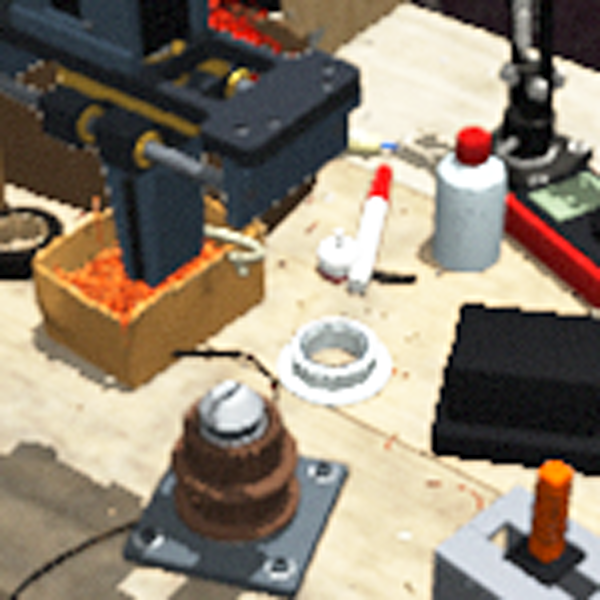

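Run:
```python
from h import *
P=optics.camera_params("top"); d=np.load("pics/top0.npy"); Ki=np.linalg.inv(P["mtx"])
for v in range(10,215,17):
    r=[]
    for u in range(320,430,14):
        z=d[v,u]
        if z<=0: r.append("   -   "); continue
        X=P["R"].T@(Ki@[u,v,1]*z-P["t"]); r.append("%4d/%4d/%3d"%tuple(X))
    print(v,*r)
```

```text
10 1020/-125/ 75 1022/-161/ 72  878/-149/344  869/-172/362  870/-199/359 1007/-298/ 97 1021/-341/ 71 1020/-376/ 73
27  823/ -90/389  820/-114/396  815/-137/405  810/-160/415  808/-183/420  795/-201/445  812/-235/411  998/-391/ 27
44  943/-127/ 50  805/-119/360  798/-142/375  794/-166/384  795/-192/381  790/-215/392  782/-234/410  954/-391/ 23
61  919/-132/  0  917/-169/  3  771/-144/363  767/-168/372  767/-194/373  769/-221/366  787/-261/322  909/-391/ 19
78  872/-131/  0  847/-159/ 66  747/-147/342  743/-171/353  743/-198/351  749/-229/333  869/-357/  4  863/-390/ 18
95  824/-130/  3  825/-168/  0  825/-206/ -1  725/-180/307  727/-210/300  805/-303/ 59  785/-321/119  819/-391/ 13
112  779/-130/ -1  778/-167/  0  778/-205/  1  777/-243/  1  777/-280/  2  772/-314/ 18  776/-355/  4  772/-389/ 15
129  733/-129/ -1  732/-166/  1  732/-204/  1  731/-242/  1  731/-280/  0  730/-317/  3  731/-355/  0  729/-391/  7
146  687/-128/ -1  686/-166/ -1  685/-203/  1  684/-240/  5  683/-277/  8  684/-316/  3  673/-338/ 54  680/-385/ 19
163  640/-127/  0  640/-165/  0  640/-203/  0  639/-240/  1  638/-277/  3  638/-313/  7  629/-336/ 55  637/-389/  6
180  595/-127/ -1  594/-164/  0  594/-202/  0  593/-239/  1  593/-276/  5  593/-314/  2  586/-335/ 56  592/-389/  2
197  549/-126/  3  549/-163/  1  548/-201/  1  548/-238/  3  547/-274/  7  547/-312/  5  543/-335/ 52  546/-386/  8
214  498/-112/129  500/-154/ 65  503/-201/ -1  503/-238/ -2  502/-274/  3  502/-312/  3  501/-350/  1  501/-385/  6
```

```bash
python3 -m creep '[{"translation":[1.6,-3.4,0],"delta_rot":[0,0,0]},{"translation":[1.6,-3.4,0],"delta_rot":[0,0,0]},{"translation":[1.6,-3.4,0],"delta_rot":[0,0,0]},{"translation":[1.6,-3.4,0],"delta_rot":[0,0,0]},{"translation":[1.6,-3.4,0],"delta_rot":[0,0,0]}]'
python3 -m creep '[{"translation":[1.6,-3.4,0],"delta_rot":[0,0,0]},{"translation":[1.6,-3.4,0],"delta_rot":[0,0,0]},{"translation":[1.6,-3.4,0],"delta_rot":[0,0,0]},{"translation":[1.6,-3.4,0],"delta_rot":[0,0,0]},{"translation":[1.6,-3.4,0],"delta_rot":[0,0,0]}]'
python3 -m creep '[{"translation":[0,0,-3.3],"delta_rot":[0,0,0]},{"translation":[0,0,-3.3],"delta_rot":[0,0,0]},{"translation":[0,0,-3.3],"delta_rot":[0,0,0]},{"translation":[0,0,-3],"delta_rot":[0,0,0]},{"translation":[0,0,0],"delta_rot":[0,0,0]}]'
python3 - <<'E'
from h import *
st(); snap("wrist","w22"); snap("scene","s22",(320,180,500,320),4)
E
```

```text
time_s: 15.22
ee_pos: [516.8, -104.9, 206.7]
ee_rot: [-22.0, 90.0, 158.2]
force: [1.5, 0.4, 0.0]
gripper_width: 3.0
time_s: 15.63
ee_pos: [596.8, -274.9, 206.4]
ee_rot: [-29.9, 89.9, 150.3]
force: [0.7, 0.5, 0.6]
gripper_width: 2.9
time_s: 16.05
ee_pos: [592.0, -271.2, 70.7]
ee_rot: [-25.4, 89.2, 154.7]
force: [-0.4, 1.3, -0.3]
gripper_width: 3.2
16.05 [ 592.  -271.2   70.7] [-25.43  89.16 154.72] [-0.4  1.3 -0.3] 3.2 [-25.6  32.6  90.1  -0.   58.1  64.2]
```

View pics/w22.png

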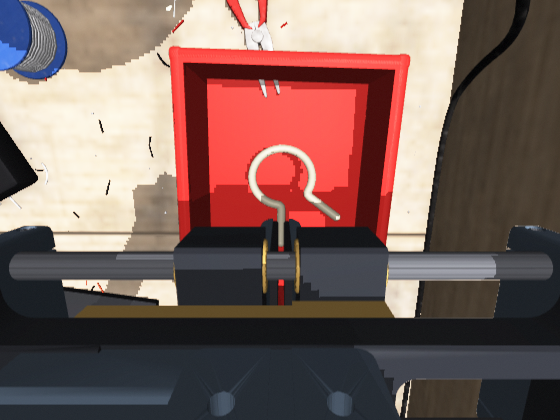

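View pics/s22.png

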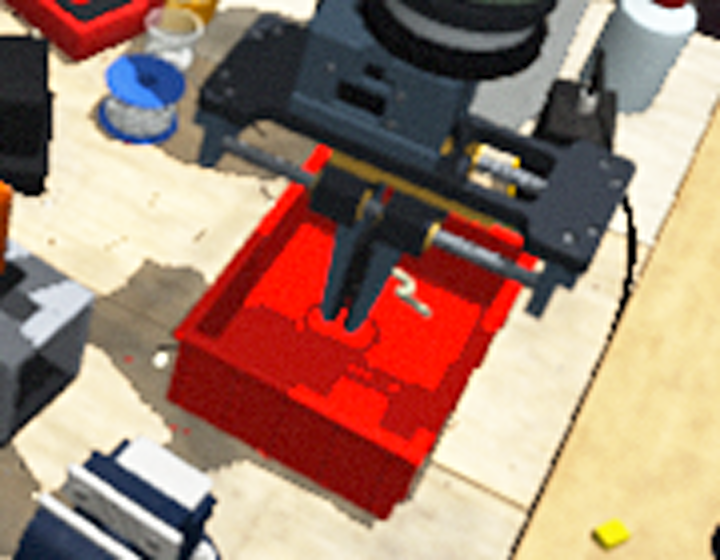

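```bash
python3 -m creep '[{"translation":[2.2,0,-0.6],"delta_rot":[0,0,0]},{"translation":[0,0,0],"delta_rot":[0,0,0]},{"translation":[0,0,0],"delta_rot":[0,0,0]}]'
python3 -m creep '[{"translation":[0,0,0],"delta_rot":[0,0,0]},{"translation":[0,0,0],"delta_rot":[0,0,0]},{"translation":[0,0,0],"delta_rot":[0,0,0]},{"translation":[0,0,0],"delta_rot":[0,0,0]}]' -0.3
python3 -m creep '[{"translation":[0,0,3],"delta_rot":[0,0,0]},{"translation":[0,0,4],"delta_rot":[0,0,0]},{"translation":[0,0,4],"delta_rot":[0,0,0]},{"translation":[0,0,3.5],"delta_rot":[0,0,0]}]'
python3 - <<'E'
from h import *
st(); snap("wrist","w23")
E
```

```text
time_s: 16.4
ee_pos: [620.6, -273.8, 74.4]
ee_rot: [153.3, 89.7, -26.5]
force: [0.2, -0.0, 0.0]
gripper_width: 2.6
time_s: 16.73
ee_pos: [618.5, -273.4, 72.7]
ee_rot: [147.0, 90.0, -32.8]
force: [1.0, -0.2, 0.6]
gripper_width: 26.3
time_s: 17.07
ee_pos: [618.5, -273.4, 219.7]
ee_rot: [151.9, 89.9, -27.9]
force: [0.8, 0.3, -0.1]
gripper_width: 32.3
17.07 [ 618.5 -273.4  219.7] [151.94  89.91 -27.92] [ 0.8  0.3 -0.1] 32.3 [-24.8  27.8  75.7  -0.   76.4  65. ]
```

View pics/w23.png

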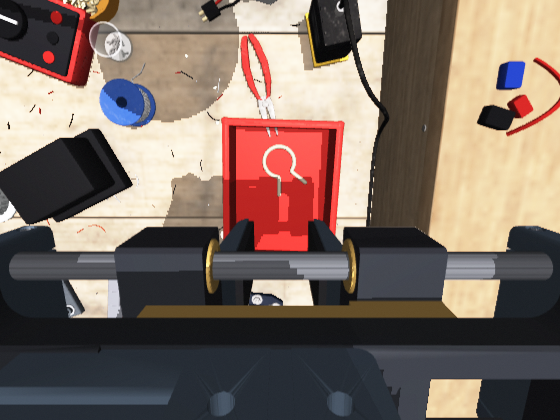

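```bash
python3 -m creep '[{"translation":[-1.43,3.36,0],"delta_rot":[0,0,0]},{"translation":[-1.43,3.36,0],"delta_rot":[0,0,0]},{"translation":[-1.43,3.36,0],"delta_rot":[0,0,0]},{"translation":[-1.43,3.36,0],"delta_rot":[0,0,0]},{"translation":[-1.43,3.36,0],"delta_rot":[0,0,0]}]' 1
python3 -m creep '[{"translation":[-1.43,3.36,0],"delta_rot":[0,0,0]},{"translation":[-1.43,3.36,0],"delta_rot":[0,0,0]},{"translation":[-1.43,3.36,0],"delta_rot":[0,0,0]},{"translation":[-1.43,3.36,0],"delta_rot":[0,0,0]},{"translation":[-1.43,3.36,0],"delta_rot":[0,0,0]}]'
python3 -m creep '[{"translation":[0,0,0],"delta_rot":[0,0,0]},{"translation":[0,0,0],"delta_rot":[0,0,0]},{"translation":[0,0,0],"delta_rot":[0,0,0]}]'
python3 - <<'E'
from h import *
st(); snap("wrist","w24",(200,90,370,240),4.5);st()
P=load("w24")
g=lambda X:((proj(P,X)-[200,90])*4.5).round(0)
print(g([475.3,62.7,95.5]),[g([475.3+50.6*np.cos(a),62.7+50.6*np.sin(a),10]) for a in np.radians([64.9,154.9,-25.1,-115.1])])
E
```

```text
time_s: 17.53
ee_pos: [545.9, -104.0, 217.0]
ee_rot: [-173.9, 90.0, 6.2]
force: [0.4, 0.7, -0.1]
gripper_width: 62.3
time_s: 17.95
ee_pos: [474.4, 64.0, 217.1]
ee_rot: [-173.1, 90.0, 7.0]
force: [0.7, 1.1, -0.6]
gripper_width: 90.8
time_s: 18.2
ee_pos: [475.9, 62.4, 217.1]
ee_rot: [142.2, 89.9, -37.6]
force: [0.3, -0.7, -0.0]
gripper_width: 91.0
18.2 [475.9  62.4 217.1] [142.16  89.94 -37.65] [ 0.3 -0.7 -0. ] 91.0 [  6.1  10.2 102.5  -0.   67.3  95.9]
18.25 [476.1  61.9 217.1] [139.22  89.95 -40.66] [ 0.  -0.5  0.4] 91.2 [  6.1  10.2 102.5  -0.   67.3  96. ]
[359. 522.] [array([191., 371.]), array([283., 610.]), array([442., 280.]), array([525., 527.])]
```

View pics/w24.png

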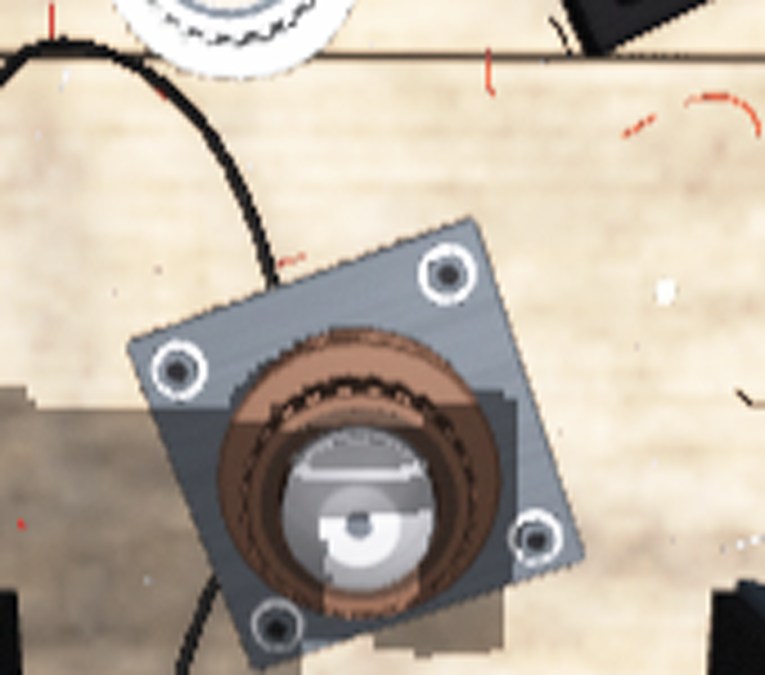

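```bash
python3 -m creep '[{"translation":[-0.07,0.08,-3.8],"delta_rot":[0,0,0]},{"translation":[0,0,-3.8],"delta_rot":[0,0,0]},{"translation":[0,0,-3.6],"delta_rot":[0,0,0]},{"translation":[0,0,-2.4],"delta_rot":[0,0,0]},{"translation":[0,0,-1.2],"delta_rot":[0,0,0]}]'
python3 -m creep '[{"translation":[0,0,0],"delta_rot":[0,0,0]},{"translation":[0,0,0],"delta_rot":[0,0,0]},{"translation":[0,0,0],"delta_rot":[0,0,0]}]'
```

```text
time_s: 18.67
ee_pos: [473.3, 61.7, 65.6]
ee_rot: [9.4, 89.7, -170.6]
force: [0.8, -0.3, 0.0]
gripper_width: 91.5
time_s: 18.92
ee_pos: [476.3, 62.8, 69.8]
ee_rot: [-179.1, 89.9, 1.0]
force: [-0.3, 0.2, 0.5]
gripper_width: 91.3
```

```bash
python3 -m creep '[{"translation":[0,0,0],"delta_rot":[0,0,0]},{"translation":[0,0,0],"delta_rot":[0,0,0]},{"translation":[0,0,0],"delta_rot":[0,0,0]},{"translation":[0,0,0],"delta_rot":[0,0,0]},{"translation":[0,0,0],"delta_rot":[0,0,0]}]' -1 40
python3 -m creep '[{"translation":[0,0,0.6],"delta_rot":[0,0,0]},{"translation":[0,0,1],"delta_rot":[0,0,0]},{"translation":[0,0,1.5],"delta_rot":[0,0,0]},{"translation":[0,0,0],"delta_rot":[0,0,0]}]'
python3 - <<'E'
from h import *
st(); snap("scene","s25",(180,110,330,260),4)
E
```

```text
time_s: 19.33
ee_pos: [475.1, 63.6, 69.4]
ee_rot: [178.8, 90.0, -1.0]
force: [0.0, -0.1, -0.1]
gripper_width: 60.8
time_s: 19.67
ee_pos: [476.1, 63.7, 102.1]
ee_rot: [-174.9, 89.8, 5.3]
force: [-0.6, 0.1, -1.2]
gripper_width: 54.1
19.67 [476.1  63.7 102.1] [-174.88   89.8     5.29] [-0.6  0.1 -1.2] 54.1 [  6.3  16.9 112.3  -0.   50.6  96.1]
```

View pics/s25.png

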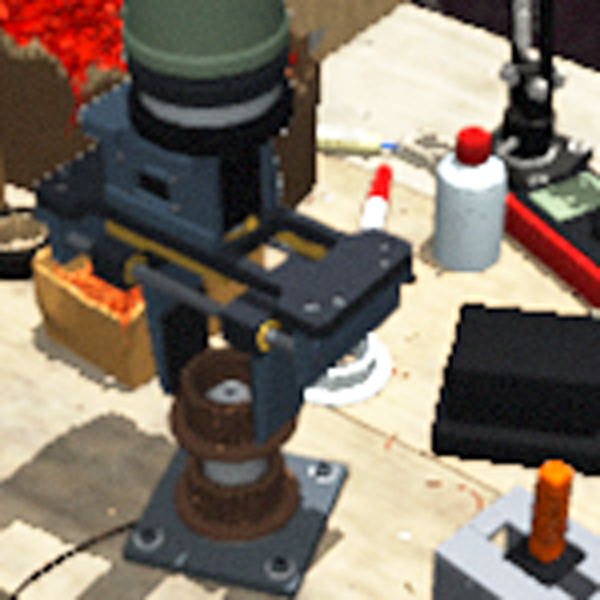

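```bash
python3 -m creep '[{"translation":[0,0,3.5],"delta_rot":[0,0,0]},{"translation":[0,0,4],"delta_rot":[0,0,0]},{"translation":[0,0,3.5],"delta_rot":[0,0,0]},{"translation":[0.97,-3.37,0],"delta_rot":[0,0,0]},{"translation":[0.97,-3.37,0],"delta_rot":[0,0,0]}]'
python3 -m creep '[{"translation":[0.97,-3.37,0],"delta_rot":[0,0,0]},{"translation":[0.97,-3.37,0],"delta_rot":[0,0,0]},{"translation":[0.97,-3.37,0],"delta_rot":[0,0,0]},{"translation":[0.97,-3.37,0],"delta_rot":[0,0,0]},{"translation":[0.97,-3.37,0],"delta_rot":[0,0,0]}]'
python3 -m creep '[{"translation":[0.97,-3.37,0],"delta_rot":[0,0,0]},{"translation":[0.97,-3.37,0],"delta_rot":[0,0,0]},{"translation":[0.97,-3.37,0],"delta_rot":[0,0,0]},{"translation":[0,0,-3.5],"delta_rot":[0,0,0]},{"translation":[0,0,-3.5],"delta_rot":[0,0,0]}]'
python3 - <<'E'
from h import *
st(); snap("wrist","w26"); snap("scene","s26",(320,150,500,300),4)
E
```

```text
time_s: 20.13
ee_pos: [495.6, -3.5, 212.0]
ee_rot: [178.9, 89.7, -0.7]
force: [0.1, -0.7, -2.8]
gripper_width: 54.4
time_s: 20.55
ee_pos: [542.6, -174.0, 208.8]
ee_rot: [-19.2, 89.9, 160.9]
force: [0.3, 0.4, -1.6]
gripper_width: 53.9
time_s: 20.97
ee_pos: [573.5, -276.4, 139.8]
ee_rot: [150.8, 89.7, -29.2]
force: [-0.5, 1.8, -2.3]
gripper_width: 54.2
20.97 [ 573.5 -276.4  139.8] [150.83  89.7  -29.17] [-0.5  1.8 -2.3] 54.2 [-26.8  27.2  88.7  -0.   63.8  63.2]
```

View pics/w26.png

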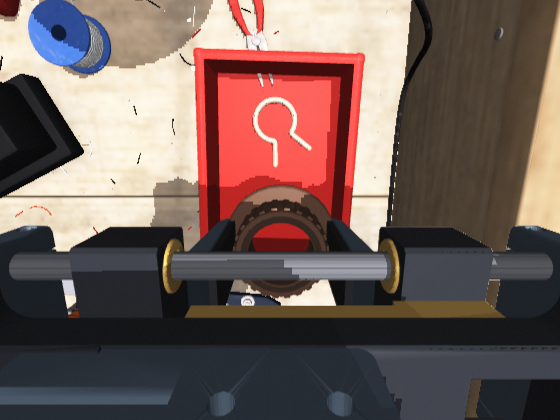

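View pics/s26.png

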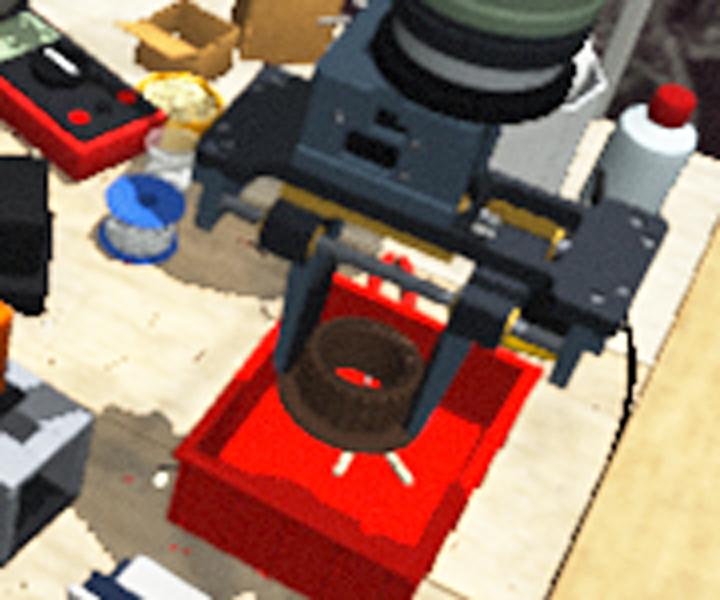

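```bash
python3 -m creep '[{"translation":[0,0.1,-3],"delta_rot":[0,0,0]},{"translation":[0,0,-3],"delta_rot":[0,0,0]},{"translation":[0,0,-1.8],"delta_rot":[0,0,0]},{"translation":[0,0,0],"delta_rot":[0,0,0]},{"translation":[0,0,0],"delta_rot":[0,0,0]}]'
python3 -m creep '[{"translation":[0,0,0],"delta_rot":[0,0,0]},{"translation":[0,0,0],"delta_rot":[0,0,0]},{"translation":[0,0,0],"delta_rot":[0,0,0]}]' 0.4
python3 -m creep '[{"translation":[0,0,3],"delta_rot":[0,0,0]},{"translation":[0,0,4],"delta_rot":[0,0,0]},{"translation":[0,0,4],"delta_rot":[0,0,0]},{"translation":[0,0,4],"delta_rot":[0,0,0]}]'
python3 - <<'E'
from h import *
st(); snap("wrist","w27");
E
```

```text
time_s: 21.48
ee_pos: [572.3, -272.2, 62.6]
ee_rot: [-7.0, 90.0, 173.2]
force: [-0.7, -0.7, -1.9]
gripper_width: 54.0
time_s: 21.73
ee_pos: [573.1, -273.0, 64.3]
ee_rot: [151.6, 89.8, -28.2]
force: [0.2, -0.9, 0.6]
gripper_width: 63.8
time_s: 22.07
ee_pos: [571.8, -272.4, 215.1]
ee_rot: [150.0, 89.9, -29.8]
force: [1.4, 0.0, 0.2]
gripper_width: 63.9
22.07 [ 571.8 -272.4  215.1] [150.02  89.91 -29.82] [1.4 0.  0.2] 63.9 [-26.5  24.   82.7  -0.   73.2  63.3]
```

View pics/w27.png

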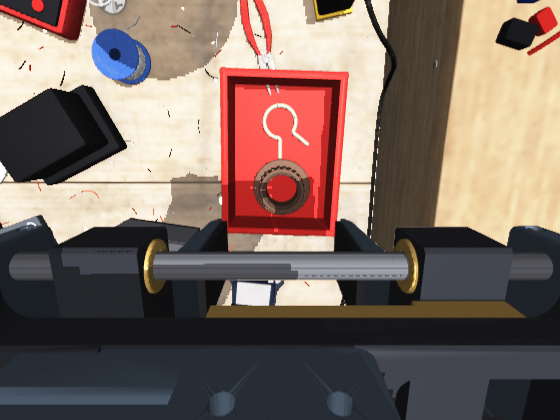

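```bash
python3 -m creep '[{"translation":[-0.97,3.36,0],"delta_rot":[0,0,0]},{"translation":[-0.97,3.36,0],"delta_rot":[0,0,0]},{"translation":[-0.97,3.36,0],"delta_rot":[0,0,0]},{"translation":[-0.97,3.36,0],"delta_rot":[0,0,0]},{"translation":[-0.97,3.36,0],"delta_rot":[0,0,0]}]' 1
python3 -m creep '[{"translation":[-0.97,3.36,0],"delta_rot":[0,0,0]},{"translation":[-0.97,3.36,0],"delta_rot":[0,0,0]},{"translation":[-0.97,3.36,0],"delta_rot":[0,0,0]},{"translation":[-0.97,3.36,0],"delta_rot":[0,0,0]},{"translation":[-0.97,3.36,0],"delta_rot":[0,0,0]}]'
python3 -m creep '[{"translation":[0,0,-3.5],"delta_rot":[0,0,0]},{"translation":[0,0,-3.5],"delta_rot":[0,0,0]},{"translation":[0,0,-3.5],"delta_rot":[0,0,0]},{"translation":[0,0,0],"delta_rot":[0,0,0]},{"translation":[0,0,0],"delta_rot":[0,0,0]}]'
python3 - <<'E'
from h import *
st(); snap("wrist","w28",(200,90,370,240),4.5); st()
P=load("w28")
g=lambda X:((proj(P,X)-[200,90])*4.5).round(0)
print(g([475.3,62.7,95.5]))
E
```

```text
time_s: 22.53
ee_pos: [522.9, -103.2, 213.1]
ee_rot: [168.2, 89.9, -11.7]
force: [0.6, 0.3, -0.7]
gripper_width: 90.5
time_s: 22.95
ee_pos: [474.4, 65.0, 213.2]
ee_rot: [-174.9, 89.8, 5.2]
force: [0.9, 0.0, 0.4]
gripper_width: 91.4
time_s: 23.37
ee_pos: [474.4, 63.5, 107.0]
ee_rot: [9.4, 89.9, -170.4]
force: [0.4, -0.3, 0.6]
gripper_width: 91.0
23.37 [474.4  63.5 107. ] [   9.41   89.88 -170.43] [ 0.4 -0.3  0.6] 91.0 [  6.2  16.5 111.9  -0.   51.7  96.1]
23.42 [476.   63.5 108.4] [-176.92   89.88    3.23] [ 0.5 -0.5  0.2] 91.0 [  6.2  16.4 111.8  -0.   51.7  96.1]
[365. 701.]
```

View pics/w28.png

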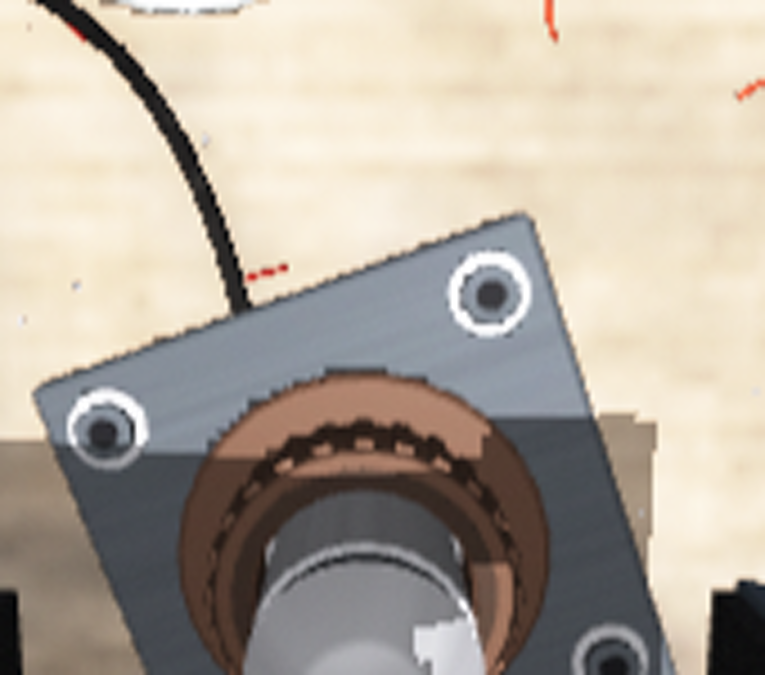

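```bash
python3 -m creep '[{"translation":[-0.05,-0.05,-2.5],"delta_rot":[0,0,0]},{"translation":[0,0,-2.2],"delta_rot":[0,0,0]},{"translation":[0,0,-1.9],"delta_rot":[0,0,0]},{"translation":[0,0,0],"delta_rot":[0,0,0]},{"translation":[0,0,0],"delta_rot":[0,0,0]}]'
python3 -m creep '[{"translation":[0,0,0],"delta_rot":[0,0,0]},{"translation":[0,0,0],"delta_rot":[0,0,0]},{"translation":[0,0,0],"delta_rot":[0,0,0]},{"translation":[0,0,0],"delta_rot":[0,0,0]},{"translation":[0,0,0],"delta_rot":[0,0,0]}]' -1 40
python3 -m creep '[{"translation":[0,0,0],"delta_rot":[0,0,0]},{"translation":[0,0,0],"delta_rot":[0,0,0]},{"translation":[0,0,0.3],"delta_rot":[0,0,0]},{"translation":[0,0,0.8],"delta_rot":[0,0,0]},{"translation":[0,0,1.5],"delta_rot":[0,0,0]}]'
```

```text
time_s: 23.83
ee_pos: [476.0, 62.9, 42.7]
ee_rot: [-175.9, 89.8, 4.2]
force: [0.1, -0.0, 0.3]
gripper_width: 91.2
time_s: 24.25
ee_pos: [474.8, 63.0, 41.6]
ee_rot: [-178.3, 89.9, 1.9]
force: [0.1, 0.2, -0.7]
gripper_width: 60.7
time_s: 24.67
ee_pos: [473.4, 62.9, 66.3]
ee_rot: [7.5, 89.8, -172.3]
force: [-0.5, -0.7, -0.9]
gripper_width: 55.2
```

```bash
python3 -m creep '[{"translation":[0,0,3],"delta_rot":[0,0,0]},{"translation":[0,0,4],"delta_rot":[0,0,0]},{"translation":[0,0,4],"delta_rot":[0,0,0]},{"translation":[0,0,3.5],"delta_rot":[0,0,0]},{"translation":[0,0,0],"delta_rot":[0,0,0]}]'
python3 -m creep '[{"translation":[1.73,-3.36,0],"delta_rot":[0,0,0]},{"translation":[1.73,-3.36,0],"delta_rot":[0,0,0]},{"translation":[1.73,-3.36,0],"delta_rot":[0,0,0]},{"translation":[1.73,-3.36,0],"delta_rot":[0,0,0]},{"translation":[1.73,-3.36,0],"delta_rot":[0,0,0]}]'
python3 -m creep '[{"translation":[1.73,-3.36,0],"delta_rot":[0,0,0]},{"translation":[1.73,-3.36,0],"delta_rot":[0,0,0]},{"translation":[1.73,-3.36,0],"delta_rot":[0,0,0]},{"translation":[1.73,-3.36,0],"delta_rot":[0,0,0]},{"translation":[1.73,-3.36,0],"delta_rot":[0,0,0]}]'
python3 -m creep '[{"translation":[0,0,-3.5],"delta_rot":[0,0,0]},{"translation":[0,0,-3.5],"delta_rot":[0,0,0]},{"translation":[0,0,0],"delta_rot":[0,0,0]}]'
python3 - <<'E'
from h import *
st(); snap("wrist","w29");
E
```

```text
time_s: 25.08
ee_pos: [478.4, 63.5, 219.6]
ee_rot: [-174.3, 89.1, 5.9]
force: [1.6, 0.3, -1.4]
gripper_width: 54.7
time_s: 25.5
ee_pos: [560.8, -106.5, 211.4]
ee_rot: [-11.7, 89.9, 168.5]
force: [0.4, 0.4, -1.0]
gripper_width: 55.3
time_s: 25.92
ee_pos: [647.4, -274.6, 211.0]
ee_rot: [-23.2, 89.9, 156.9]
force: [1.2, 0.1, -2.2]
gripper_width: 55.0
time_s: 26.17
ee_pos: [642.5, -271.7, 132.8]
ee_rot: [-23.6, 89.0, 156.5]
force: [-2.1, 0.1, -3.1]
gripper_width: 54.9
26.17 [ 642.5 -271.7  132.8] [-23.59  89.   156.51] [-2.1  0.1 -3.1] 54.9 [-23.9  33.4  78.6  -0.   69.   66. ]
```

View pics/w29.png

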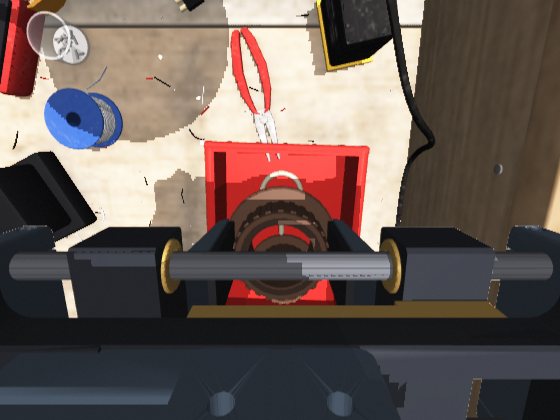

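```bash
python3 -m creep '[{"translation":[0.2,0,-3],"delta_rot":[0,0,0]},{"translation":[0,0,-2.8],"delta_rot":[0,0,0]},{"translation":[0,0,-1],"delta_rot":[0,0,0]},{"translation":[0,0,0],"delta_rot":[0,0,0]},{"translation":[0,0,0],"delta_rot":[0,0,0]}]'
python3 -m creep '[{"translation":[0,0,0],"delta_rot":[0,0,0]},{"translation":[0,0,0],"delta_rot":[0,0,0]},{"translation":[0,0,0],"delta_rot":[0,0,0]}]' 0.4
python3 -m creep '[{"translation":[0,0,3],"delta_rot":[0,0,0]},{"translation":[0,0,4],"delta_rot":[0,0,0]},{"translation":[0,0,4],"delta_rot":[0,0,0]},{"translation":[0,0,4],"delta_rot":[0,0,0]}]'
python3 - <<'E'
from h import *
st(); snap("wrist","w30"); snap("top","t30")
E
```

```text
time_s: 26.63
ee_pos: [650.3, -273.0, 75.7]
ee_rot: [152.3, 89.9, -27.5]
force: [-0.0, 0.5, -1.2]
gripper_width: 54.8
time_s: 26.88
ee_pos: [650.6, -273.5, 76.4]
ee_rot: [154.5, 89.8, -25.3]
force: [0.2, -0.8, -0.3]
gripper_width: 63.6
time_s: 27.22
ee_pos: [649.3, -273.0, 227.0]
ee_rot: [153.0, 89.9, -26.8]
force: [0.3, -0.4, 0.6]
gripper_width: 63.5
27.22 [ 649.3 -273.   227. ] [153.02  89.91 -26.82] [ 0.3 -0.4  0.6] 63.5 [-23.7  30.3  70.4  -0.   79.2  66.1]
```

View pics/w30.png

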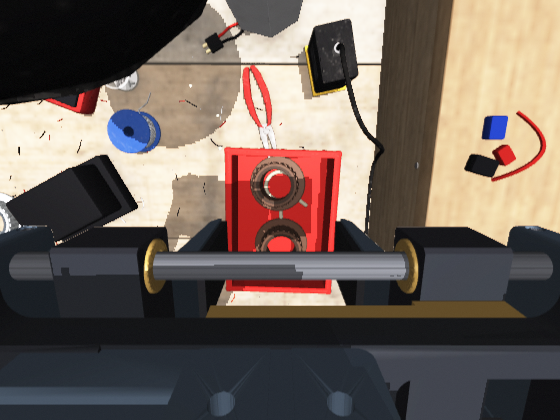

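View pics/t30.png

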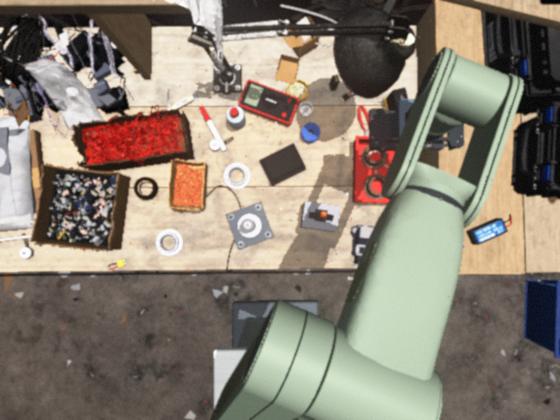

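```bash
python3 -m creep '[{"translation":[-4,0.5,0],"delta_rot":[0,0,0]},{"translation":[-3.5,1.5,0],"delta_rot":[0,0,0]},{"translation":[-0.5,3.7,0],"delta_rot":[0,0,0]},{"translation":[0,4,0],"delta_rot":[0,0,0]},{"translation":[0,4,0],"delta_rot":[0,0,0]}]' 1
python3 -m creep '[{"translation":[0.5,4,0],"delta_rot":[0,0,0]},{"translation":[0.8,4,0],"delta_rot":[0,0,0]},{"translation":[0.8,4,0],"delta_rot":[0,0,0]},{"translation":[0.8,4,0],"delta_rot":[0,0,0]},{"translation":[0.8,4,0],"delta_rot":[0,0,0]}]'
python3 -m creep '[{"translation":[0,3,-1],"delta_rot":[0,0,0]},{"translation":[0,0,0],"delta_rot":[0,0,0]},{"translation":[0,0,0],"delta_rot":[0,0,0]}]'
python3 - <<'E'
from h import *
st(); snap("wrist","w31"); st()
P=load("w31"); print(proj(P,[607,94,5]))
E
```

```text
time_s: 27.73
ee_pos: [568.6, -135.3, 225.0]
ee_rot: [168.1, 89.9, -11.8]
force: [0.6, 0.7, 0.1]
gripper_width: 90.5
time_s: 28.15
ee_pos: [606.6, 66.0, 225.0]
ee_rot: [179.5, 89.9, -0.4]
force: [0.9, -0.1, 0.2]
gripper_width: 90.9
time_s: 28.4
ee_pos: [606.1, 95.4, 213.8]
ee_rot: [50.4, 90.0, -129.3]
force: [0.4, -0.0, 1.1]
gripper_width: 91.3
28.4 [606.1  95.4 213.8] [  50.35   89.96 -129.31] [ 0.4 -0.   1.1] 91.3 [ 7.9 22.3 85.6 -0.  72.1 97.6]
28.45 [606.3  94.1 214.2] [114.67  89.95 -65.09] [ 0.4 -0.2  0.7] 91.3 [ 7.8 22.3 85.6 -0.  72.1 97.6]
[281.55750462 188.40245051]
```

View pics/w31.png

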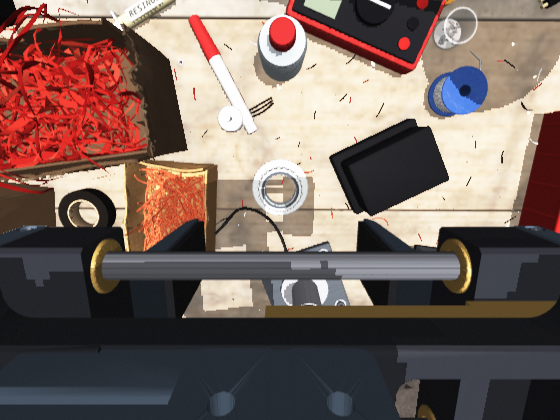

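Run:
```python
from h import *
b=cv2.imread("pics/w31_full.png")[145:230,240:322]
cv2.imwrite("pics/w31c.png",cv2.resize(b,(0,0),fx=7,fy=7,interpolation=cv2.INTER_CUBIC))
```

```text
(no output)
```

View pics/w31c.png

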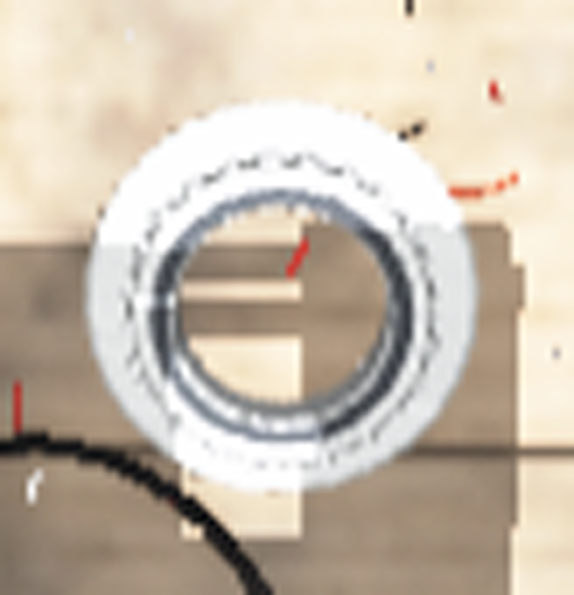

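Run:
```python
from h import *
P=load("w31"); print(ray(P,280.2,187.3,4), ray(P,240+86/7,187.3,4),ray(P,240+477/7,187.3,4)); st()
```

```text
[608.19347526  95.68638518   4.        ] [607.93402598 130.20906374   4.        ] [608.45313271  61.13600654   4.        ]
28.45 [606.3  94.1 214.2] [114.67  89.95 -65.09] [ 0.4 -0.2  0.7] 91.3 [ 7.8 22.3 85.6 -0.  72.1 97.6]
```

```bash
python3 -m creep '[{"translation":[0.2,0.16,-4],"delta_rot":[0,0,0]},{"translation":[0,0,-4],"delta_rot":[0,0,0]},{"translation":[0,0,-4],"delta_rot":[0,0,0]},{"translation":[0,0,-4],"delta_rot":[0,0,0]},{"translation":[0,0,-2],"delta_rot":[0,0,0]}]'
python3 -m creep '[{"translation":[0,0,-0.8],"delta_rot":[0,0,0]},{"translation":[0,0,0],"delta_rot":[0,0,0]},{"translation":[0,0,0],"delta_rot":[0,0,0]},{"translation":[0,0,0],"delta_rot":[0,0,0]}]'
```

```text
time_s: 28.87
ee_pos: [605.9, 93.2, 30.1]
ee_rot: [12.6, 89.6, -167.3]
force: [-0.6, 0.4, 0.2]
gripper_width: 91.4
time_s: 29.2
ee_pos: [610.3, 95.2, 28.3]
ee_rot: [-174.2, 89.7, 5.9]
force: [0.4, 0.7, 0.9]
gripper_width: 91.3
```

```bash
python3 -m creep '[{"translation":[-0.1,0,-0.4],"delta_rot":[0,0,0]},{"translation":[0,0,0],"delta_rot":[0,0,0]},{"translation":[0,0,0],"delta_rot":[0,0,0]}]'
python3 - <<'E'
from h import *
st(); snap("wrist","w32",(200,90,370,240),4.5);st()
E
```

```text
time_s: 29.45
ee_pos: [607.7, 95.7, 22.8]
ee_rot: [-176.3, 89.9, 3.9]
force: [-0.2, -0.0, -0.1]
gripper_width: 91.1
29.45 [607.7  95.7  22.8] [-176.31   89.93    3.85] [-0.2 -0.  -0.1] 91.1 [ 7.9 32.6 98.8 -0.  48.5 97.7]
29.5 [607.7  95.7  22.7] [-178.36   89.94    1.81] [ 0.6  0.5 -0.4] 91.6 [ 7.9 32.6 98.8 -0.  48.5 97.7]
```

View pics/w32.png

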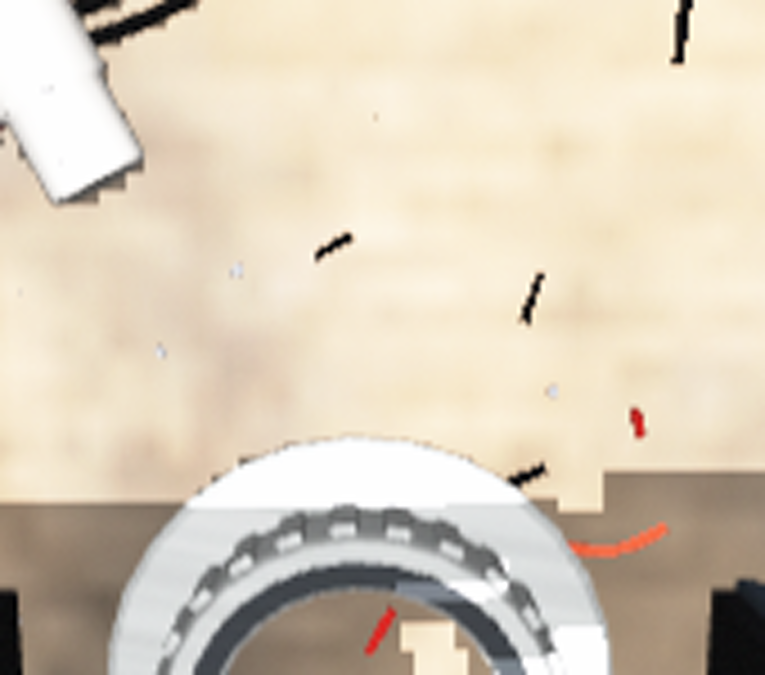

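```bash
python3 -m creep '[{"translation":[0,0,0],"delta_rot":[0,0,0]},{"translation":[0,0,0],"delta_rot":[0,0,0]},{"translation":[0,0,0],"delta_rot":[0,0,0]},{"translation":[0,0,0],"delta_rot":[0,0,0]},{"translation":[0,0,0],"delta_rot":[0,0,0]}]' -1 35
python3 -m creep '[{"translation":[0,0,0],"delta_rot":[0,0,0]},{"translation":[0,0,0],"delta_rot":[0,0,0]},{"translation":[0,0,0],"delta_rot":[0,0,0]}]'
python3 -m creep '[{"translation":[0,0,1],"delta_rot":[0,0,0]},{"translation":[0,0,3],"delta_rot":[0,0,0]},{"translation":[0,0,4],"delta_rot":[0,0,0]},{"translation":[0,0,4],"delta_rot":[0,0,0]},{"translation":[0,0,3],"delta_rot":[0,0,0]}]'
python3 -m creep '[{"translation":[-2,-0.5,0],"delta_rot":[0,0,0]},{"translation":[-4,-1,0],"delta_rot":[0,0,0]},{"translation":[-4,-1,0],"delta_rot":[0,0,0]},{"translation":[-3.2,-0.7,0],"delta_rot":[0,0,0]}]'
python3 -m creep '[{"translation":[0,0,0],"delta_rot":[0,0,0]},{"translation":[0,0,0],"delta_rot":[0,0,0]},{"translation":[0,0,0],"delta_rot":[0,0,0]},{"translation":[0,0,0],"delta_rot":[0,0,0]}]'
python3 - <<'E'
from h import *
st(); snap("wrist","w33",(200,90,370,240),4.5);st(); snap("scene","s33",(180,110,330,260),4)
E
```

```text
time_s: 29.92
ee_pos: [607.5, 95.6, 22.0]
ee_rot: [128.3, 90.0, -51.5]
force: [-0.5, 0.8, -0.4]
gripper_width: 60.6
time_s: 30.17
ee_pos: [607.4, 95.6, 21.9]
ee_rot: [41.1, 90.0, -138.8]
force: [0.3, -0.6, 0.7]
gripper_width: 54.2
time_s: 30.58
ee_pos: [608.1, 95.7, 175.9]
ee_rot: [-173.8, 89.8, 6.3]
force: [0.9, -0.2, -0.7]
gripper_width: 53.9
time_s: 30.92
ee_pos: [472.3, 62.9, 172.2]
ee_rot: [16.6, 89.9, -163.3]
force: [-1.7, -0.1, -0.9]
gripper_width: 54.6
time_s: 31.25
ee_pos: [477.1, 63.8, 172.5]
ee_rot: [-175.5, 89.9, 4.7]
force: [0.1, 0.7, -1.0]
gripper_width: 54.1
31.25 [477.1  63.8 172.5] [-175.46   89.88    4.71] [ 0.1  0.7 -1. ] 54.1 [  6.3  12.5 106.5  -0.   60.9  96.1]
31.3 [476.9  63.9 172.3] [-177.34   89.93    2.83] [ 1.1  0.2 -0.8] 54.6 [  6.3  12.5 106.5  -0.   60.9  96.1]
```

View pics/w33.png

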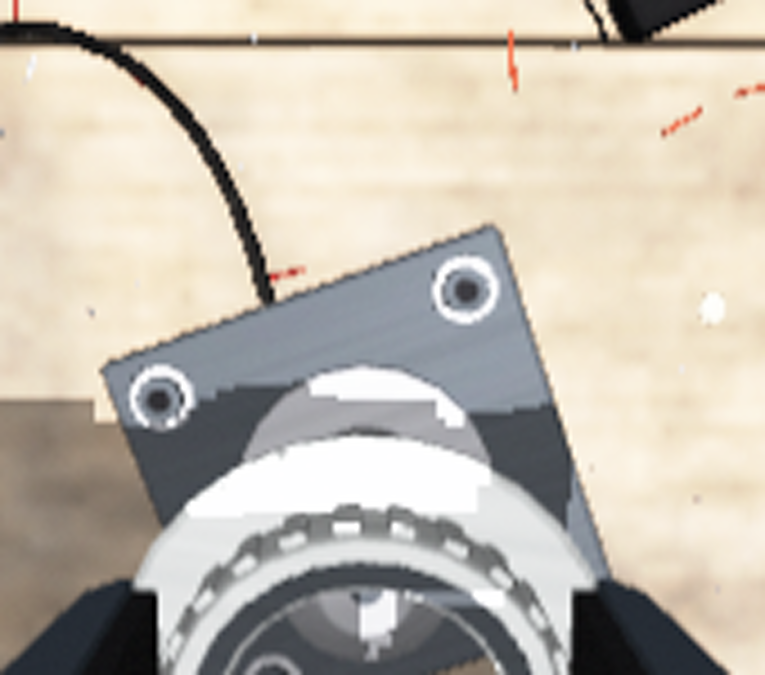

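View pics/s33.png

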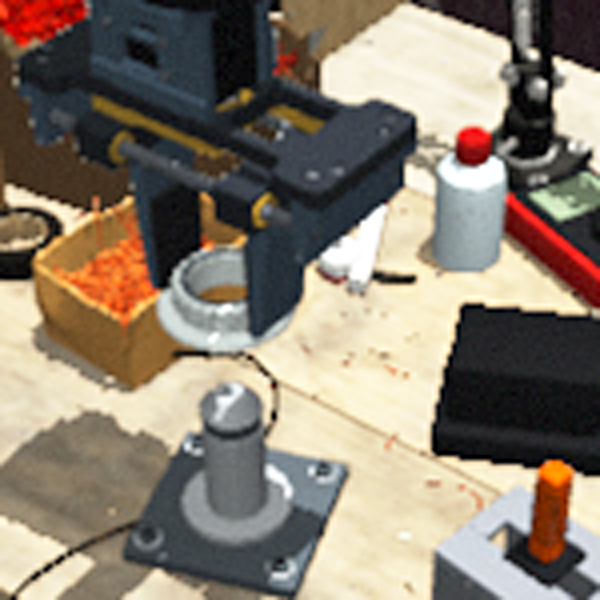

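```bash
python3 -m creep '[{"translation":[-0.15,-0.1,-2.5],"delta_rot":[0,0,0]},{"translation":[0,0,-2],"delta_rot":[0,0,0]},{"translation":[0,0,0],"delta_rot":[0,0,0]},{"translation":[0,0,0],"delta_rot":[0,0,0]},{"translation":[0,0,0],"delta_rot":[0,0,0]}]'
python3 - <<'E'
from h import *
st(); snap("wrist","w34",(240,170,320,245),8);st(); snap("scene","s34",(200,170,290,240),7)
P=load("w34"); g=lambda X:((proj(P,X)-[240,170])*8).round(0); print(g([475.3,62.8,95.5]))
E
```

```text
time_s: 31.77
ee_pos: [475.1, 62.8, 127.7]
ee_rot: [-176.1, 89.9, 4.1]
force: [0.4, -0.2, -0.7]
gripper_width: 54.7
31.77 [475.1  62.8 127.7] [-176.11   89.92    4.06] [ 0.4 -0.2 -0.7] 54.7 [  6.2  15.1 110.4  -0.   54.5  96. ]
31.82 [475.3  62.8 128. ] [-177.03   89.87    3.13] [ 0.5 -0.  -0.8] 54.3 [  6.2  15.  110.4  -0.   54.4  96. ]
[319. 527.]
```

View pics/w34.png

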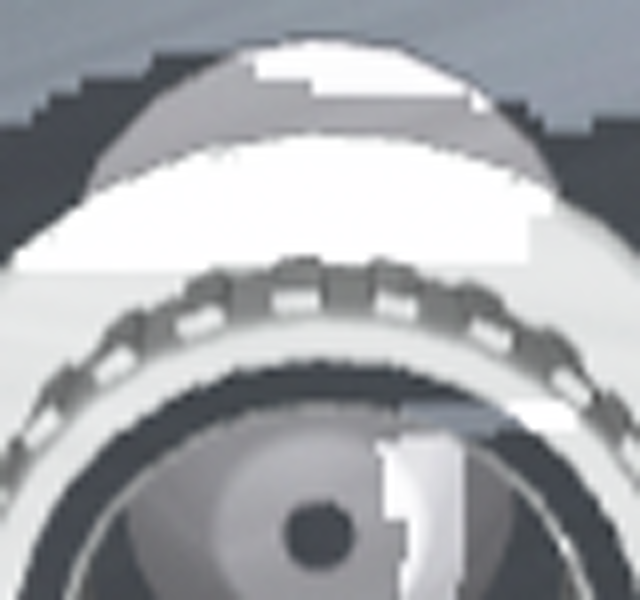

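View pics/s34.png

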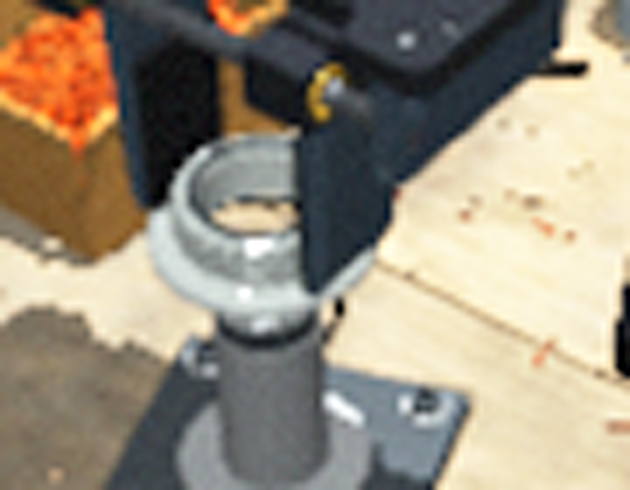

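```bash
python3 -m creep '[{"translation":[0,0,-1.5],"delta_rot":[0,0,0]},{"translation":[0,0,-1.5],"delta_rot":[0,0,0]},{"translation":[0,0,-1],"delta_rot":[0,0,0]},{"translation":[0,0,0],"delta_rot":[0,0,0]}]'
python3 -m creep '[{"translation":[0,0,-1.2],"delta_rot":[0,0,0]},{"translation":[0,0,-1.2],"delta_rot":[0,0,0]},{"translation":[0,0,-1],"delta_rot":[0,0,0]},{"translation":[0,0,0],"delta_rot":[0,0,0]}]'
```

```text
time_s: 32.2
ee_pos: [473.2, 62.6, 86.2]
ee_rot: [8.5, 89.9, -171.4]
force: [-0.3, 0.0, -1.1]
gripper_width: 54.2
time_s: 32.53
ee_pos: [473.7, 62.6, 52.7]
ee_rot: [11.3, 89.9, -168.5]
force: [-0.0, 0.9, -1.9]
gripper_width: 54.4
```

```bash
python3 -m creep '[{"translation":[0,0,-0.6],"delta_rot":[0,0,0]},{"translation":[0,0,-0.5],"delta_rot":[0,0,0]},{"translation":[0,0,-0.4],"delta_rot":[0,0,0]},{"translation":[0,0,0],"delta_rot":[0,0,0]},{"translation":[0,0,0],"delta_rot":[0,0,0]}]'
python3 - <<'E'
from h import *
st(); snap("scene","s35",(200,170,290,260),6);st()
E
```

```text
time_s: 32.95
ee_pos: [474.1, 62.6, 38.1]
ee_rot: [167.3, 90.0, -12.6]
force: [0.1, -0.3, -0.9]
gripper_width: 54.4
32.95 [474.1  62.6  38.1] [167.28  89.98 -12.56] [ 0.1 -0.3 -0.9] 54.4 [  6.1  21.9 116.7  -0.   41.4  96. ]
33.0 [474.1  62.6  38.2] [171.98  89.98  -7.87] [-0.6 -0.  -0.9] 54.3 [  6.1  21.9 116.7  -0.   41.4  96. ]
```

View pics/s35.png

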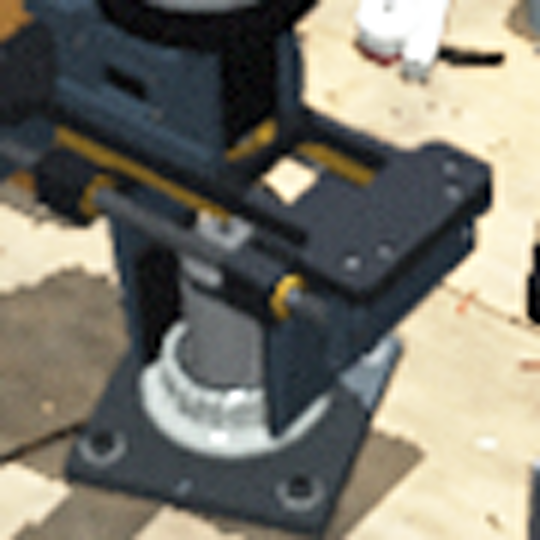

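```bash
python3 -m creep '[{"translation":[0,0,-0.1],"delta_rot":[0,0,0]},{"translation":[0,0,0],"delta_rot":[0,0,0]}]'
python3 -m creep '[{"translation":[0,0,0],"delta_rot":[0,0,0]},{"translation":[0,0,0],"delta_rot":[0,0,0]},{"translation":[0,0,0],"delta_rot":[0,0,0]},{"translation":[0,0,0],"delta_rot":[0,0,0]},{"translation":[0,0,0],"delta_rot":[0,0,0]}]' 1
python3 -m creep '[{"translation":[0,0,1],"delta_rot":[0,0,0]},{"translation":[0,0,3],"delta_rot":[0,0,0]},{"translation":[0,0,4],"delta_rot":[0,0,0]},{"translation":[0,0,4],"delta_rot":[0,0,0]},{"translation":[0,0,4],"delta_rot":[0,0,0]}]'
python3 - <<'E'
from h import *
st(); snap("scene","s36",(130,150,290,270),5); snap("wrist","w36"); snap("top","t36"); st()
E
```

```text
time_s: 33.17
ee_pos: [474.2, 62.6, 37.6]
ee_rot: [177.6, 90.0, -2.2]
force: [-0.7, -0.7, 5.6]
gripper_width: 54.7
time_s: 33.58
ee_pos: [473.9, 62.6, 36.9]
ee_rot: [41.0, 90.0, -138.8]
force: [-0.7, 0.0, -0.6]
gripper_width: 84.9
time_s: 34.0
ee_pos: [473.4, 62.5, 198.5]
ee_rot: [13.4, 89.9, -166.4]
force: [0.4, -0.6, -0.8]
gripper_width: 91.4
34.0 [473.4  62.5 198.5] [  13.43   89.95 -166.41] [ 0.4 -0.6 -0.8] 91.4 [  6.1  10.9 104.5  -0.   64.7  96. ]
34.15 [475.9  62.8 200.2] [-174.64   89.55    5.52] [ 0.9  0.  -0.7] 91.4 [  6.2  10.8 104.4  -0.   64.4  96. ]
```

View pics/s36.png

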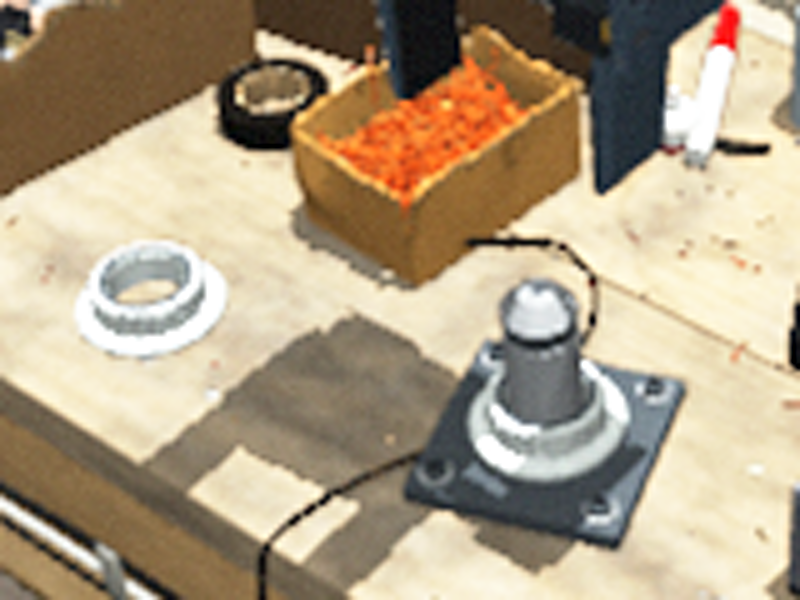

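View pics/w36.png

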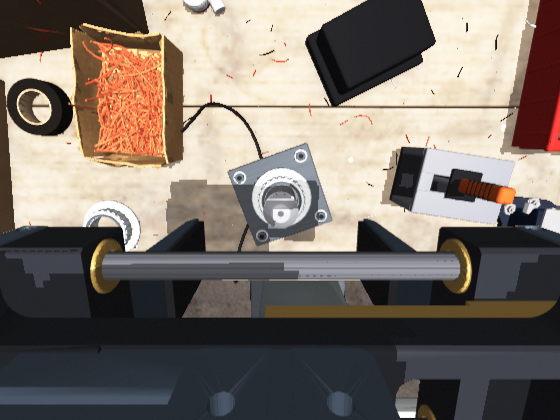

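```bash
python3 -m creep '[{"translation":[-0.7,3.43,0.2],"delta_rot":[0,0,0]},{"translation":[-0.7,3.43,0.2],"delta_rot":[0,0,0]},{"translation":[-0.7,3.43,0.2],"delta_rot":[0,0,0]},{"translation":[-0.7,3.43,0.2],"delta_rot":[0,0,0]},{"translation":[-0.7,3.43,0.2],"delta_rot":[0,0,0]}]'
python3 -m creep '[{"translation":[-0.7,3.43,0],"delta_rot":[0,0,0]},{"translation":[0,0,0],"delta_rot":[0,0,0]},{"translation":[0,0,0],"delta_rot":[0,0,0]},{"translation":[0,0,0],"delta_rot":[0,0,0]}]'
python3 - <<'E'
from h import *
st(); snap("wrist","w37",(235,145,325,235),6.5); st()
P=load("w37"); print((proj(P,[433,270,5])-[235,145])*6.5)
E
```

```text
time_s: 34.57
ee_pos: [437.5, 235.1, 205.3]
ee_rot: [29.1, 89.8, -150.8]
force: [0.4, -0.1, 1.1]
gripper_width: 91.4
time_s: 34.9
ee_pos: [431.3, 267.6, 205.5]
ee_rot: [41.9, 89.8, -137.9]
force: [0.2, 0.3, 0.2]
gripper_width: 91.3
34.9 [431.3 267.6 205.5] [  41.92   89.81 -137.89] [0.2 0.3 0.2] 91.3 [ 30.5  13.3 100.2  -0.   66.7 120.4]
34.95 [431.6 267.3 205.9] [  43.09   89.85 -136.78] [-0.7  0.2 -0. ] 91.2 [ 30.5  13.3 100.2  -0.   66.7 120.4]
[280.25836212 283.23652278]
```

View pics/w37.png

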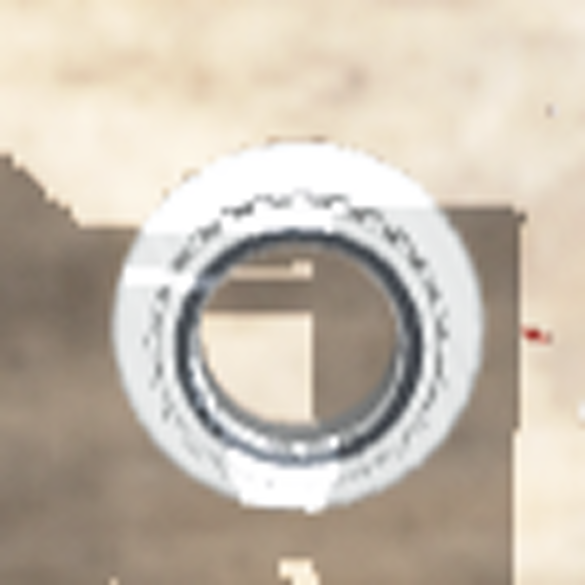

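Run:
```python
from h import *
P=load("w37"); f=lambda u,v:ray(P,235+u/6.5,145+v/6.5,4).round(1); print(f(298.5,327),f(113,327),f(484,327),f(298,142),f(298,512)); st()
```

```text
[424.5 266.6   4. ] [424.4 301.3   4. ] [424.7 231.9   4. ] [459.  266.8   4. ] [388.4 266.5   4. ]
34.95 [431.6 267.3 205.9] [  43.09   89.85 -136.78] [-0.7  0.2 -0. ] 91.2 [ 30.5  13.3 100.2  -0.   66.7 120.4]
```

```bash
python3 -m creep '[{"translation":[-0.73,-0.06,-4],"delta_rot":[0,0,0]},{"translation":[0,0,-4],"delta_rot":[0,0,0]},{"translation":[0,0,-4],"delta_rot":[0,0,0]},{"translation":[0,0,-3],"delta_rot":[0,0,0]},{"translation":[0,0,-1.5],"delta_rot":[0,0,0]}]'
python3 -m creep '[{"translation":[0,0,0],"delta_rot":[0,0,0]},{"translation":[0,0,0],"delta_rot":[0,0,0]},{"translation":[0,0,0],"delta_rot":[0,0,0]},{"translation":[0,0,0],"delta_rot":[0,0,0]}]'
python3 - <<'E'
from h import *
st(); snap("wrist","w38",(200,90,370,240),4.5);st()
E
```

```text
time_s: 35.37
ee_pos: [422.5, 264.7, 38.2]
ee_rot: [33.1, 89.6, -146.8]
force: [-0.4, 0.1, -0.4]
gripper_width: 91.3
time_s: 35.7
ee_pos: [426.0, 268.0, 43.6]
ee_rot: [-150.7, 89.8, 29.4]
force: [0.0, 0.2, 0.2]
gripper_width: 91.4
35.7 [426.  268.   43.6] [-150.7    89.8    29.41] [0.  0.2 0.2] 91.4 [ 30.9  23.1 113.2  -0.   43.4 120.8]
35.75 [425.8 268.1  43.5] [-150.79   89.81   29.34] [ 0.2 -0.9 -0. ] 91.0 [ 30.9  23.1 113.2  -0.   43.4 120.8]
```

View pics/w38.png

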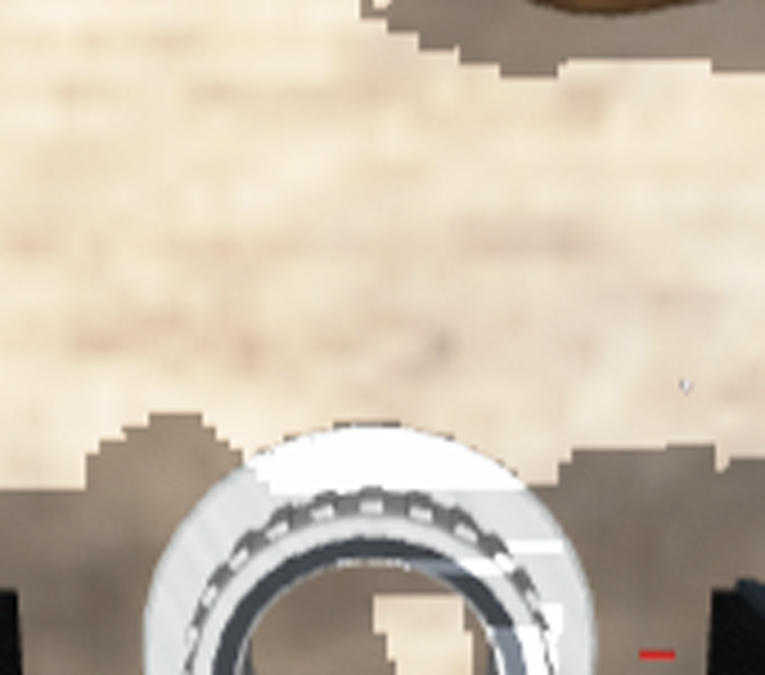

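Further down by 21 mm (TCP 43.5 to 22.5), small correction toward the pulley centre.

```bash
python3 -m creep '[{"translation":[-0.1,-0.1,-1.2],"delta_rot":[0,0,0]},{"translation":[0,0,-0.8],"delta_rot":[0,0,0]},{"translation":[0,0,0],"delta_rot":[0,0,0]},{"translation":[0,0,0],"delta_rot":[0,0,0]},{"translation":[0,0,0],"delta_rot":[0,0,0]}]'
python3 - <<'E'
from h import *
st(); snap("wrist","w39",(200,90,370,240),4.5);st()
E
```

```text
time_s: 36.17
ee_pos: [424.0, 267.0, 22.4]
ee_rot: [-156.5, 90.0, 23.6]
force: [-0.5, -0.1, 0.3]
gripper_width: 90.9
36.17 [424.  267.   22.4] [-156.52   89.96   23.65] [-0.5 -0.1  0.3] 90.9 [ 30.9  24.9 114.6  -0.   40.5 120.7]
36.22 [424.  267.1  22.5] [-153.4    89.94   26.76] [ 0.5 -0.3  1.2] 90.9 [ 30.9  24.8 114.6  -0.   40.5 120.7]
```

View pics/w39.png

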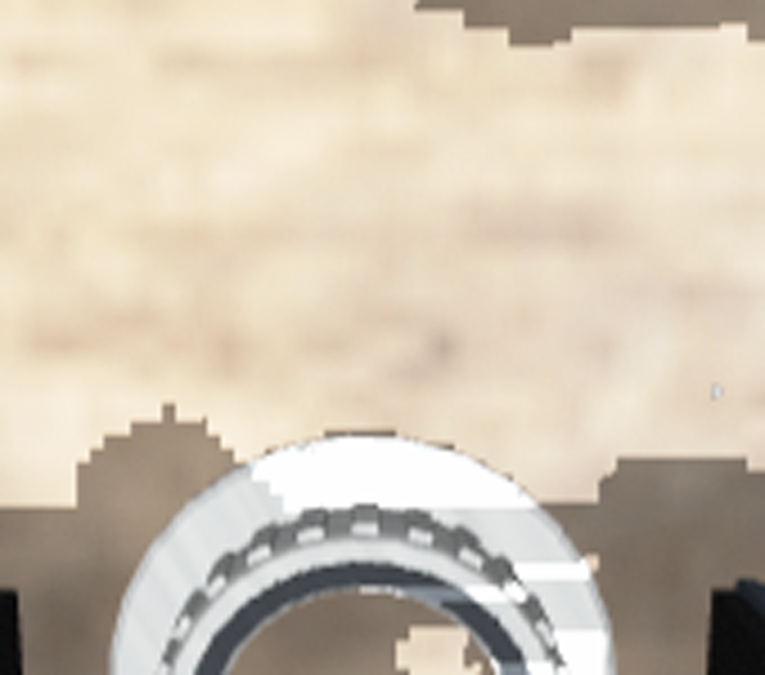

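```bash
python3 -m creep '[{"translation":[0,0,0],"delta_rot":[0,0,0]},{"translation":[0,0,0],"delta_rot":[0,0,0]},{"translation":[0,0,0],"delta_rot":[0,0,0]},{"translation":[0,0,0],"delta_rot":[0,0,0]},{"translation":[0,0,0],"delta_rot":[0,0,0]}]' -1 35
python3 -m creep '[{"translation":[0,0,0],"delta_rot":[0,0,0]},{"translation":[0,0,0],"delta_rot":[0,0,0]},{"translation":[0,0,0],"delta_rot":[0,0,0]}]'
python3 -m creep '[{"translation":[0,0,1],"delta_rot":[0,0,0]},{"translation":[0,0,3],"delta_rot":[0,0,0]},{"translation":[0,0,4],"delta_rot":[0,0,0]},{"translation":[0,0,4],"delta_rot":[0,0,0]},{"translation":[0,0,3],"delta_rot":[0,0,0]}]'
python3 -m creep '[{"translation":[0.6,-2.5,0],"delta_rot":[0,0,0]},{"translation":[0.9,-3.5,0],"delta_rot":[0,0,0]},{"translation":[0.9,-3.6,0],"delta_rot":[0,0,0]},{"translation":[0.9,-3.6,0],"delta_rot":[0,0,0]},{"translation":[0.9,-3.6,0],"delta_rot":[0,0,0]}]'
python3 -m creep '[{"translation":[0.9,-3.6,0],"delta_rot":[0,0,0]},{"translation":[0,0,0],"delta_rot":[0,0,0]},{"translation":[0,0,0],"delta_rot":[0,0,0]},{"translation":[0,0,0],"delta_rot":[0,0,0]},{"translation":[0,0,0],"delta_rot":[0,0,0]}]'
python3 - <<'E'
from h import *
st(); snap("wrist","w40",(200,90,370,240),4.5);st()
E
```

```text
time_s: 36.63
ee_pos: [423.7, 266.8, 22.0]
ee_rot: [157.5, 90.0, -22.3]
force: [-0.1, 0.6, 0.3]
gripper_width: 61.2
time_s: 36.88
ee_pos: [423.7, 266.8, 22.0]
ee_rot: [103.3, 90.0, -76.5]
force: [0.6, -0.4, -0.1]
gripper_width: 54.8
time_s: 37.3
ee_pos: [424.1, 267.1, 175.6]
ee_rot: [-150.5, 89.8, 29.7]
force: [0.3, 0.8, -0.5]
gripper_width: 54.9
time_s: 37.72
ee_pos: [465.4, 97.3, 172.7]
ee_rot: [178.6, 90.0, -1.2]
force: [1.2, 1.0, -0.4]
gripper_width: 54.6
time_s: 38.13
ee_pos: [474.3, 63.7, 172.1]
ee_rot: [-56.5, 90.0, 123.7]
force: [-0.8, 0.5, -1.0]
gripper_width: 54.6
38.13 [474.3  63.7 172.1] [-56.53  89.98 123.69] [-0.8  0.5 -1. ] 54.6 [  6.3  12.3 106.8   0.   60.9  96. ]
38.18 [474.3  63.9 172.1] [-32.85  89.98 147.41] [-1.4  0.2 -1.2] 54.6 [  6.3  12.3 106.8   0.   60.9  96. ]
```

View pics/w40.png

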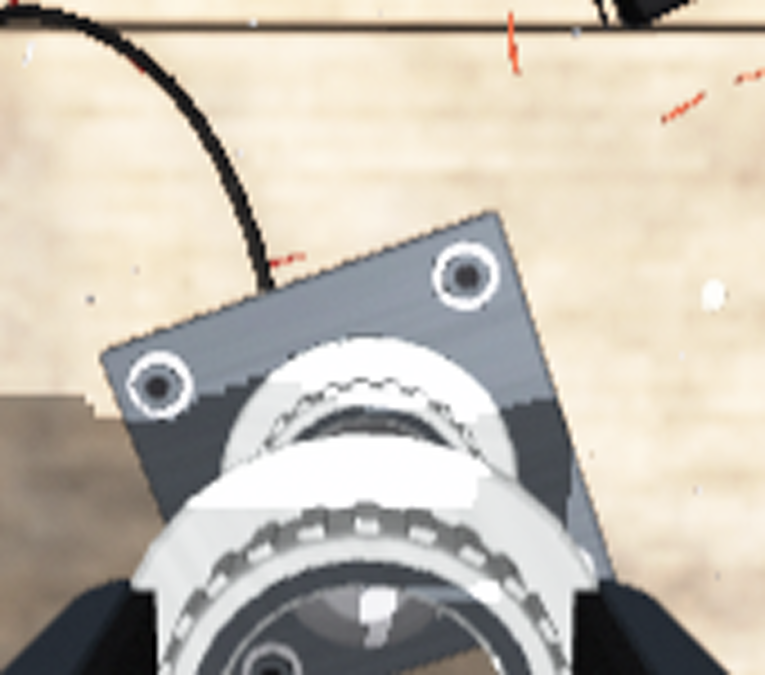

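```bash
python3 -m creep '[{"translation":[0.1,-0.1,-2.5],"delta_rot":[0,0,0]},{"translation":[0,0,-2],"delta_rot":[0,0,0]},{"translation":[0,0,0],"delta_rot":[0,0,0]},{"translation":[0,0,0],"delta_rot":[0,0,0]},{"translation":[0,0,0],"delta_rot":[0,0,0]}]'
python3 - <<'E'
from h import *
st(); snap("wrist","w41",(240,170,320,245),8);st(); snap("scene","s41",(200,170,290,260),6)
E
```

```text
time_s: 38.6
ee_pos: [476.3, 62.6, 127.9]
ee_rot: [-174.6, 89.9, 5.6]
force: [0.1, -0.7, -0.0]
gripper_width: 54.8
38.6 [476.3  62.6 127.9] [-174.59   89.92    5.64] [ 0.1 -0.7 -0. ] 54.8 [  6.1  15.1 110.3  -0.   54.5  95.9]
38.65 [476.6  62.5 128.2] [-175.48   89.86    4.74] [-0.5 -0.5 -0.6] 54.6 [  6.1  15.1 110.2  -0.   54.5  95.9]
```

View pics/w41.png

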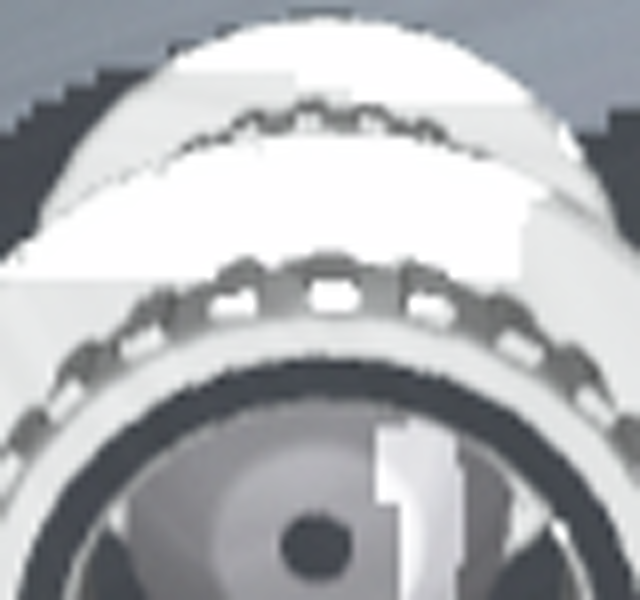

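Aligned (nose dot at (315,545), as before). Lower onto the first pulley.

```bash
python3 -m creep '[{"translation":[-0.1,0,-1.5],"delta_rot":[0,0,0]},{"translation":[0,0,-1.5],"delta_rot":[0,0,0]},{"translation":[0,0,-1],"delta_rot":[0,0,0]},{"translation":[0,0,0],"delta_rot":[0,0,0]}]'
python3 -m creep '[{"translation":[0,0,-1.2],"delta_rot":[0,0,0]},{"translation":[0,0,-1],"delta_rot":[0,0,0]},{"translation":[0,0,-0.4],"delta_rot":[0,0,0]},{"translation":[0,0,0],"delta_rot":[0,0,0]},{"translation":[0,0,0],"delta_rot":[0,0,0]}]'
```

```text
time_s: 39.03
ee_pos: [473.8, 61.8, 86.2]
ee_rot: [7.1, 89.9, -172.7]
force: [0.6, -0.1, -1.2]
gripper_width: 54.9
time_s: 39.45
ee_pos: [474.9, 62.1, 61.6]
ee_rot: [-129.4, 90.0, 50.7]
force: [-2.0, 2.1, -0.9]
gripper_width: 54.8
```

```bash
python3 -m creep '[{"translation":[0,0.05,-0.2],"delta_rot":[0,0,0]},{"translation":[0,0,-0.2],"delta_rot":[0,0,0]},{"translation":[0,0,0],"delta_rot":[0,0,0]},{"translation":[0,0,0],"delta_rot":[0,0,0]}]'
python3 - <<'E'
from h import *
snap("scene","s42",(200,170,290,260),6);st()
E
```

```text
time_s: 39.78
ee_pos: [475.3, 62.4, 57.5]
ee_rot: [-177.3, 89.9, 2.8]
force: [-0.6, 0.9, 2.0]
gripper_width: 54.8
39.83 [475.3  62.4  57.5] [-176.72   89.9     3.44] [0.8 1.6 1.5] 54.9 [  6.1  20.3 115.4  -0.   44.2  95.9]
```

View pics/s42.png

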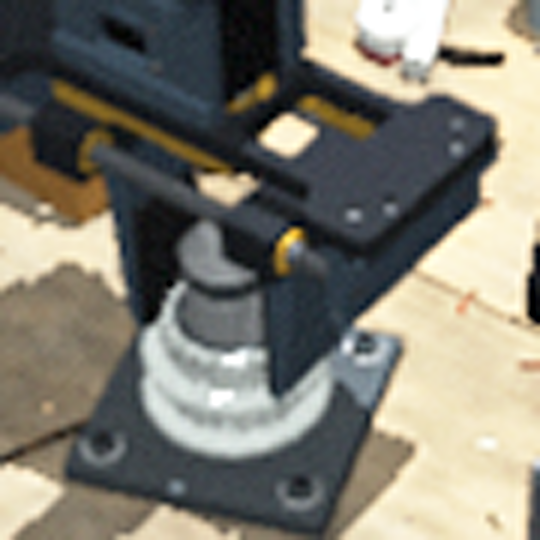

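Seated with light contact; release and back off.

```bash
python3 -m creep '[{"translation":[0,0,0],"delta_rot":[0,0,0]},{"translation":[0,0,0],"delta_rot":[0,0,0]},{"translation":[0,0,0],"delta_rot":[0,0,0]},{"translation":[0,0,0],"delta_rot":[0,0,0]},{"translation":[0,0,0],"delta_rot":[0,0,0]}]' 1
python3 -m creep '[{"translation":[0,0,1],"delta_rot":[0,0,0]},{"translation":[0,0,3],"delta_rot":[0,0,0]},{"translation":[0,0,4],"delta_rot":[0,0,0]},{"translation":[0,0,4],"delta_rot":[0,0,0]},{"translation":[0,0,3],"delta_rot":[0,0,0]}]'
python3 -m creep '[{"translation":[-3,3,0],"delta_rot":[0,0,0]},{"translation":[-3,3,0],"delta_rot":[0,0,0]},{"translation":[0,3,0],"delta_rot":[0,0,0]},{"translation":[0,0,0],"delta_rot":[0,0,0]},{"translation":[0,0,0],"delta_rot":[0,0,0]}]'
python3 - <<'E'
from h import *
st(); snap("scene","s43",(190,150,350,290),5); snap("scene","s43b"); snap("top","t43");st()
E
```

```text
time_s: 40.25
ee_pos: [474.6, 62.2, 56.9]
ee_rot: [59.3, 90.0, -120.6]
force: [-0.6, -0.6, -0.0]
gripper_width: 85.2
time_s: 40.67
ee_pos: [475.3, 62.3, 210.0]
ee_rot: [-177.7, 89.8, 2.5]
force: [1.1, 0.1, 0.1]
gripper_width: 91.2
time_s: 41.08
ee_pos: [415.5, 152.0, 207.1]
ee_rot: [147.7, 90.0, -32.0]
force: [-0.1, -0.6, -0.2]
gripper_width: 91.3
41.08 [415.5 152.  207.1] [147.7   89.96 -31.97] [-0.1 -0.6 -0.2] 91.3 [ 18.6   7.2 107.7  -0.   65.  108.3]
41.23 [416.  150.5 206.8] [  66.2    89.96 -113.68] [-0.7  0.3  0.4] 91.4 [ 18.4   7.3 107.7  -0.   65.1 108.3]
```

View pics/s43.png

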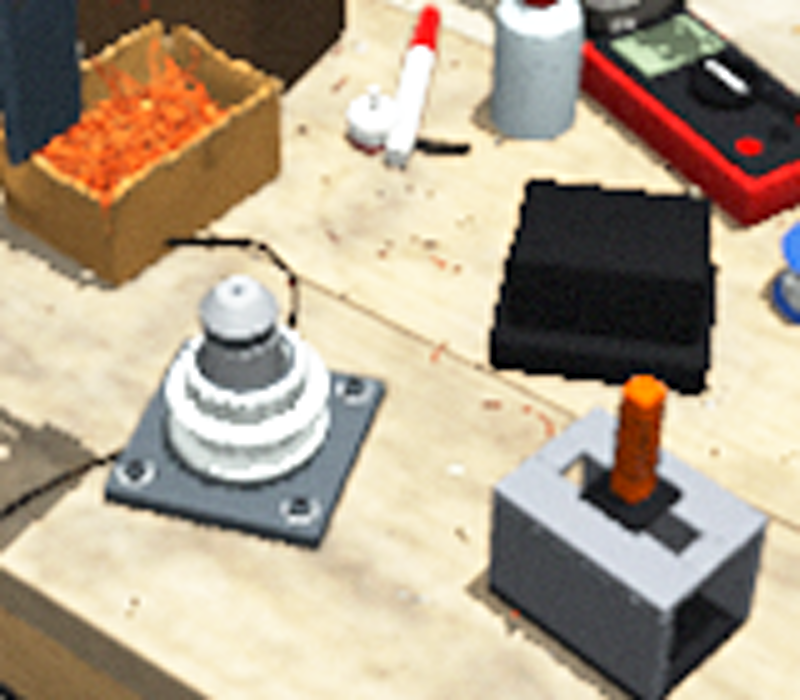

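View pics/s43b.png

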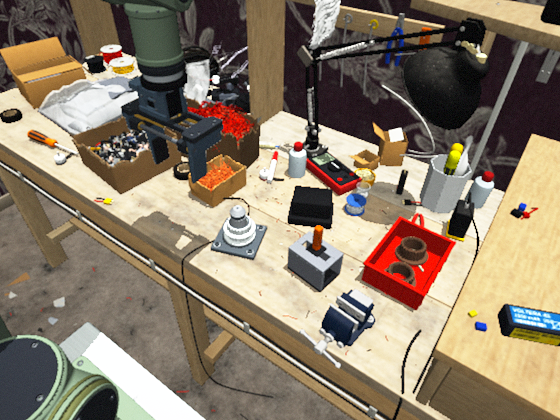

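View pics/t43.png

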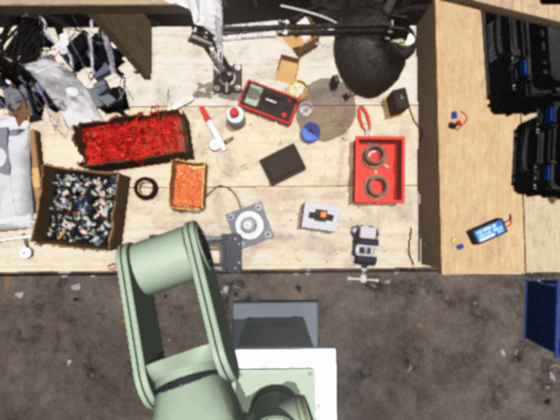

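Run:
```python
from h import *
P=load("s43b"); d=P["d"]; Ki=np.linalg.inv(P["mtx"])
vv,uu=np.mgrid[195:255,205:275]; z=d[195:255,205:275].ravel(); q=np.stack([uu.ravel(),vv.ravel(),np.ones(z.size)])
X=P["R"].T@((Ki@q)*z-P["t"][:,None]); r=np.hypot(X[0]-475.3,X[1]-62.7)
m=(r>20.5)&(r<25); m2=(r>30)&(r<33)
print(np.histogram(X[2][m],bins=range(0,100,5)),np.percentile(X[2][m],[80,90,95]),np.histogram(X[2][m2],bins=range(0,100,5)))
snap("scene","s44",(350,210,470,310),6)
```

```text
(array([ 0,  0,  0,  0, 23, 18,  0,  0, 31, 32, 31, 67,  1,  0,  0,  0,  0,
        1,  0]), array([ 0,  5, 10, 15, 20, 25, 30, 35, 40, 45, 50, 55, 60, 65, 70, 75, 80,
       85, 90, 95])) [56.39065067 57.21209315 58.08527616] (array([ 0,  1, 35, 10, 51,  1,  0, 17, 67,  0,  0,  0,  0,  0,  0,  0,  0,
        0,  0]), array([ 0,  5, 10, 15, 20, 25, 30, 35, 40, 45, 50, 55, 60, 65, 70, 75, 80,
       85, 90, 95]))
```

View pics/s44.png

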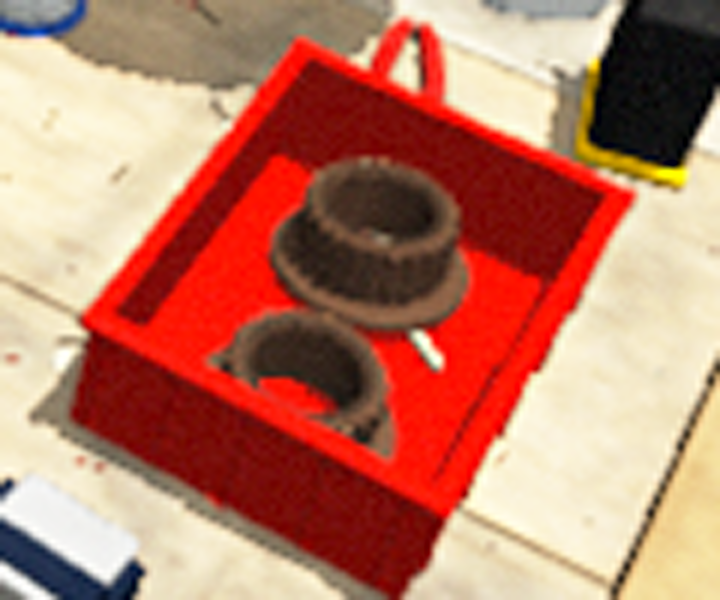

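The upper pulley's top measures about 56 mm and its flange about 41 mm, as it should when seated. The scrap is all in the crate, and the pick hangs in its stand. Handing in.

Run:
```python
from workcell import env
print(env.job_done())
```

```text
the job is handed in; nothing more can be done
None
```

The pulley change is finished and handed in at about 41 s of robot time. The hand-in gives no verdict, so what follows rests on my own checks.

**What I did**
- I hooked the pick under ring end a, raised that end by about 25 mm until the ring leaned loose on the nose, and hung the pick back in its stand. The fingers touched the ring only after that, when they pinched its raised end.
- The ring and both worn pulleys went into the scrap crate.
- Both new pulleys are seated flange down. I saw only two silver pulleys on the bench, in both the scene and top views.

**Last checks**
- **Upper pulley:** its top measured about 56 mm and its flange about 41 mm above the bench, which matches both pulleys being fully home.
- **Scrap:** the last picture shows both worn pulleys inside the crate, with the ring partly under one of them.
- **Pick and arm:** the pick stands upright with its guard on the plate, and the gripper is open and clear of everything.

**Disagreement:** the second new pulley lay about 9 mm from my first top-camera estimate. It may have been knocked, or that estimate was off. I gripped it from the fresh wrist-camera position instead.

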